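# Rack the micrometer setting rods by length

## Task

Put the four loose micrometer setting rods back on their rack in order of length: the shortest rod in the shortest white saddle, and so on along the row to the longest rod in the longest saddle, each lying in its trough, lined up with it and centred along its length. Set the rods down rather than dropping them, and leave the micrometer and the magnifier where they are.

Things in the scene. Friction and masses are not known exactly. Their poses are not given: they have to be found in the camera images.
- rod_50: Micrometer setting rod 50 mm long: steel, 11 mm diameter, along its own x axis, with a black square plastic grip sleeve at mid length, 18 x 18 mm across and 24 mm long. About 45 g. Origin on the axis at mid length, 9 mm above what the sleeve lies on. Starts lying flat on the ridged grey mat of the drawer (mat top 6 mm above the bench). Both ends alike.
- rod_75: Micrometer setting rod 75 mm long: steel, 11 mm diameter, along its own x axis, with a black square plastic grip sleeve at mid length, 18 x 18 mm across and 30 mm long. About 66 g. Origin on the axis at mid length, 9 mm above what the sleeve lies on. Starts lying flat on the ridged grey mat of the drawer (mat top 6 mm above the bench). Both ends alike.
- rod_100: Micrometer setting rod 100 mm long: steel, 11 mm diameter, along its own x axis, with a black square plastic grip sleeve at mid length, 18 x 18 mm across and 36 mm long. About 87 g. Origin on the axis at mid length, 9 mm above what the sleeve lies on. Starts lying flat on the ridged grey mat of the drawer (mat top 6 mm above the bench). Both ends alike.
- rod_125: Micrometer setting rod 125 mm long: steel, 11 mm diameter, along its own x axis, with a black square plastic grip sleeve at mid length, 18 x 18 mm across and 42 mm long. About 107 g. Origin on the axis at mid length, 9 mm above what the sleeve lies on. Starts lying flat on the ridged grey mat of the drawer (mat top 6 mm above the bench). Both ends alike.
- saddle_1: White saddle 65 mm long, shortest, at one end of the rack. Fixed open-ended trough along its x axis: floor 28 mm wide between lips 3 mm wide, 3 mm high. Origin at the centre of its underside, z up; floor 4 mm above it (a seated rod's axis 13 mm). The four stand side by side across a low rail, 50 to 66 mm apart; the rack lies left, middle or right, turned any way.
- saddle_2: White saddle 90 mm long, second in the row. Fixed open-ended trough along its x axis: floor 28 mm wide between lips 3 mm wide, 3 mm high. Origin at the centre of its underside, z up; floor 4 mm above it (a seated rod's axis 13 mm). The four stand side by side across a low rail, 50 to 66 mm apart; the rack lies left, middle or right, turned any way.
- saddle_3: White saddle 115 mm long, third in the row. Fixed open-ended trough along its x axis: floor 28 mm wide between lips 3 mm wide, 3 mm high. Origin at the centre of its underside, z up; floor 4 mm above it (a seated rod's axis 13 mm). The four stand side by side across a low rail, 50 to 66 mm apart; the rack lies left, middle or right, turned any way.
- saddle_4: White saddle 140 mm long, longest, at the other end of the rack. Fixed open-ended trough along its x axis: floor 28 mm wide between lips 3 mm wide, 3 mm high. Origin at the centre of its underside, z up; floor 4 mm above it (a seated rod's axis 13 mm). The four stand side by side across a low rail, 50 to 66 mm apart; the rack lies left, middle or right, turned any way.
- micrometer: Black digital micrometer lying flat with a slate-grey display, about 170 mm along its x axis, within 31 mm of that axis either side, 25 mm high. Origin at the middle of its underside. It lies in the drawer like the rods (drawer walls up to 68 mm high, 50 mm or more from rods and rack). Two rods lie beside it, one on each side. To be left where it is.
- magnifier: Small grey lit magnifier housing, 74 x 48 mm (x, y) and 37 mm high, round lens with a bright ring on top, white rocker switch on its side. Origin at the middle of its underside. Two rods lie beside it, one on each side. To be left where it is.

How it is judged:
By the outcome, as a careful person would: the job done as asked, in the order asked, and still so for the second after the job is handed in, with the robot touching nothing.
It also fails if it takes over 90 s, if anything falls off the work surface, if the arm or the gripper's body presses on something with over 40 N, if the wrist force passes 120 N, or if a joint passes its speed limit or range.

## Robot

A 7-joint arm with a two-finger parallel gripper is mounted at the origin on the work surface. World frame = base frame: x ahead of the robot, y to its left, z up, the work surface at z = 0. Lengths are in m, angles in rad, forces in N, time in s.
With the tool pointing down it reaches from about 0.4 to 0.875 m from the base axis. Payload 19.3 kg.
Tool frame: the origin (TCP) lies on the centre line of the jaws, within the pads' length; the fingertips stand 8 mm ahead of it and the grasp point (between the pads) lies 11 mm behind it (bot.tip_extent is the distance from the TCP to the fingertips, in m); x points along the fingers, y is the direction in which the jaws open and shut, and the axes are right-handed (so a half turn about x gives the same grasp; the last joint's range is limited). The gripper opens to 85 mm and grips with 20 to 120 N. Pads are 22 mm wide; open, the fingers measure 114 mm over their backs; the gripper's body (76 mm by 85 mm) begins 54 mm behind the grasp point. The pads swing forward as they close: fully open they stand 13 mm farther back than shut.
Start: joints at [1.198, 0.521, -0.036, 1.599, 0.021, 1.021, -0.113], TCP at [0.186, -0.597, 0.239] pointing down, gripper open.
Joint ranges: [-2.91, 2.91], [-0.3, 2.13], [-1.5, 1.42], [0.17, 2.43], [-1.26, 4.41], [0.16, 1.93], [-2.52, 2.52]. Speed limits (rad/s): [1.89, 1.89, 2.39, 2.39, 3.01, 3.01, 3.01].

## Interface

Orientations are given as [roll, pitch, yaw] about the fixed x, y, z axes, in that order (R = Rz(yaw) Ry(pitch) Rx(roll)).
In Python, from workcell import sensors, imaging, order, bot gives the robot as it stands.
- The arm moves only by the tool arm_command, never from a script. Its argument "commands" is a list of rows, each an object of numbers: "dx", "dy", "dz": the shift along the tool's x, y, z in cm; "twist": the turn about the tool's x in rad. A call has 1 to 12 rows; each row is the pose to reach, as a shift and turn from the pose measured when the call began, along the tool's axes at that moment; what a row does not reach only later rows make up. A row lasts 1/12 s, in which the tool goes at most 41.7 mm and 7.16 degrees, less where a joint would pass 70% of its speed; a pose out of reach is approached as far as the arm can. A call with a gripper value outside its range is refused whole. "grip" is the closure, from -1 (fully open) to 1 (shut), set as the call begins (left out, the last holds). The fingers move at their own pace and stop on an object; "squeeze" is the grip in N (left out, the last holds). Time passes only in rows, so rows that repeat a pose let the fingers close. It gives the time, the measured TCP pose, the force and the opening at its end, in the units of the state.
- sensors.observe(): the state, without advancing time (a new reading comes with each control period).
- imaging.grab_frame(name): name is "side" or "top"; returns the picture (480x640x3 uint8, red, green, blue); there is no depth.
- imaging.camera_info(name): a dict with "fx", "fy", "cx", "cy" (pixels), "dist_coeffs" ([k1, k2, p1, p2, k3] as OpenCV has them; the pictures are not rectified), "origin" and "attitude" of the camera in the world. Camera axes: x right, y down, z forward; pixel columns grow to the right and rows downward; lengths in m; the calibration is good to about 2 mm. A picture is of the moment at which its call begins. camera_info takes no time and is no camera call.
- order.job_done(): hands the job in, once; it reports no verdict.
The state is a dict: "clock": time; "qpos": joint angles; "qd": joint speeds; "joint_efforts": joint torques, N m; "position": TCP position; "tool_rot": TCP orientation; "force": force on the tool from outside, world axes, zero at the start; "moment": the same for the moment, N m; "grip_width": finger opening in m.
Only numpy, scipy, OpenCV 4.12 (cv2) and the standard library are available. Lean on these libraries where they do the work, as an engineer would, in place of code of your own. Each camera call takes 0.05 s, during which the arm holds its last target.

## Working session

There is one attempt and no reset: what is moved stays moved. The work goes in short steps, Python scripts to look and compute and a tool call to move; the robot and the scene stay as the last step left them, time stands still between calls to the robot, and variables do not carry over. Pictures are saved under pics/ and viewed, and the job is handed in when it is done.

Besides the shell and the picture viewer there is one more tool, called after "Request:" by a JSON object that holds its "method" and its "body", one argument or row to a line. arm_command: Moves the arm, as the interface text tells. Its arguments: {"type":"object","properties":{"commands":{"type":"array"},"grip":{"type":"number"},"squeeze":{"type":"number"}},"required":["commands"]}

```bash
ls; mkdir -p pics; python3 - <<'E'
from workcell import sensors, imaging, order, bot
import cv2
print(sensors.observe())
for n in ("top","side"):
    print(imaging.camera_info(n))
    cv2.imwrite(f"pics/{n}0.png", imaging.grab_frame(n)[:,:,::-1])
print(bot.tip_extent, [a for a in dir(bot) if a[0]!='_'])
E
```

```text
pics
{'clock': 0.0, 'qpos': array([ 1.19779154,  0.5220037 , -0.03634649,  1.59999844,  0.02119355,
        1.0210549 , -0.11282972]), 'qd': array([0.00091118, 0.00014912, 0.00154684, 0.00024635, 0.00031542,
       0.00076889, 0.00051489]), 'joint_efforts': array([-1.02015381e-04, -9.27101827e+01,  1.97971009e+00, -3.69929659e+01,
        1.79428642e-02,  8.29937373e-03,  2.19975999e-05]), 'position': array([ 0.18626034, -0.59627365,  0.23873535]), 'tool_rot': array([-1.51491115,  1.56971655,  1.92945959]), 'force': array([-0.57485974, -0.13485106,  0.11205217]), 'moment': array([-0.03627359,  0.03093748, -0.0039068 ]), 'grip_width': 0.08543599237575841}
{'fx': 556.6268230321313, 'fy': 556.6268230321313, 'cx': 315.5557541304595, 'cy': 230.78939354545304, 'dist_coeffs': array([0.05968813, 0.        , 0.        , 0.        , 0.        ]), 'origin': array([ 0.31301008, -0.00532657,  1.2183668 ]), 'attitude': array([-2.96705947e+00, -3.31945140e-04, -1.56029107e+00])}
{'fx': 467.00551049576745, 'fy': 467.00551049576745, 'cx': 323.23365857052704, 'cy': 238.9447610763433, 'dist_coeffs': array([-0.10850016,  0.        ,  0.        ,  0.        ,  0.        ]), 'origin': array([ 0.33985357, -0.67075034,  0.59037961]), 'attitude': array([-2.22134916, -0.00306904, -0.2711221 ])}
0.008 ['IKError', 'tip_extent']
```

View pics/top0.png

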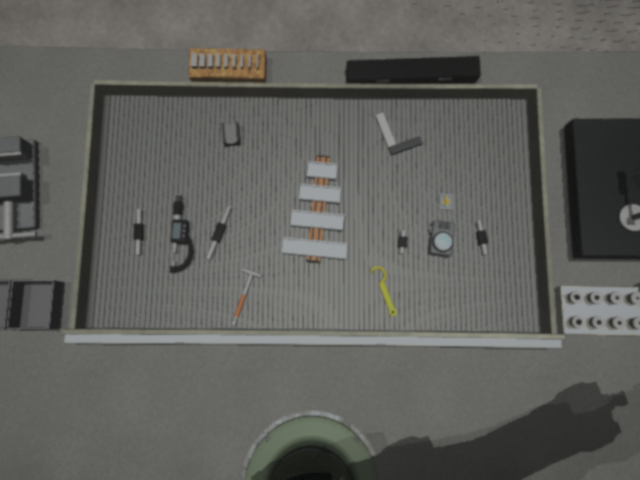

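View pics/side0.png

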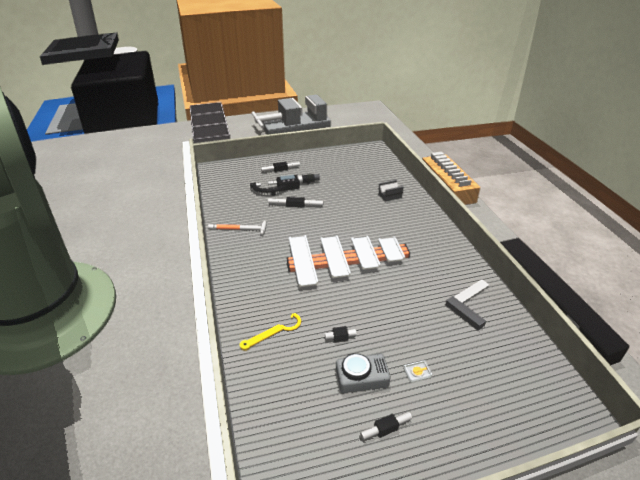

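```bash
cat > h.py <<'E'
import numpy as np, cv2
from scipy.spatial.transform import Rotation as Rot
from workcell import sensors, imaging, order, bot
def cam(n):
    c=imaging.camera_info(n); R=Rot.from_euler('xyz',c['attitude']).as_matrix()
    K=np.array([[c['fx'],0,c['cx']],[0,c['fy'],c['cy']],[0,0,1]]); return K,c['dist_coeffs'],R,c['origin']
def ray(n,px):
    K,d,R,o=cam(n); u=cv2.undistortPoints(np.array(px,float).reshape(-1,1,2),K,d).reshape(-1,2)
    v=np.c_[u,np.ones(len(u))]@R.T; return o,v
def back(n,px,z):
    o,v=ray(n,px); return o+v*((z-o[2])/v[:,2])[:,None]
def proj(n,P):
    K,d,R,o=cam(n); P=np.array(P,float).reshape(-1,3)
    return cv2.projectPoints((P-o)@R,np.zeros(3),np.zeros(3),K,d)[0].reshape(-1,2)
def crop(n,src,x0,y0,x1,y1,s,out):
    im=cv2.imread(src)[y0:y1,x0:x1]; im=cv2.resize(im,None,fx=s,fy=s,interpolation=cv2.INTER_CUBIC)
    for x in range((x0+9)//10*10,x1,10):
        cv2.putText(im,str(x),((x-x0)*s,10),0,.35,(0,255,255),1); cv2.line(im,((x-x0)*s,12),((x-x0)*s,18),(0,255,255),1)
    for y in range((y0+9)//10*10,y1,10):
        cv2.putText(im,str(y),(0,(y-y0)*s),0,.35,(0,255,255),1)
    cv2.imwrite(out,im)
E
python3 - <<'E'
from h import *
print(proj('top',[[0.5,0,0],[0.186,-.597,.239]]), proj('side',[[.5,0,0]]))
crop('top','pics/top0.png',120,185,250,275,6,'pics/c1.png')
crop('top','pics/top0.png',270,145,360,270,4,'pics/c2.png')
crop('top','pics/top0.png',385,190,505,270,6,'pics/c3.png')
E
```

```text
[[313.85449221 243.15383455]
 [674.64852753 414.17245052]] [[309.24314984 265.93040638]]
```

View pics/c1.png

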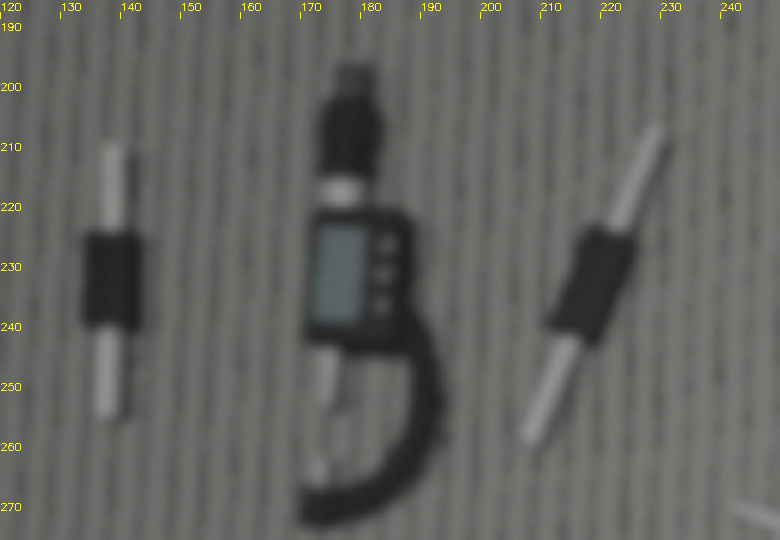

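View pics/c2.png

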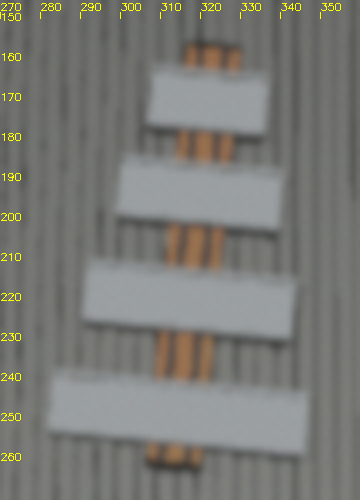

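View pics/c3.png

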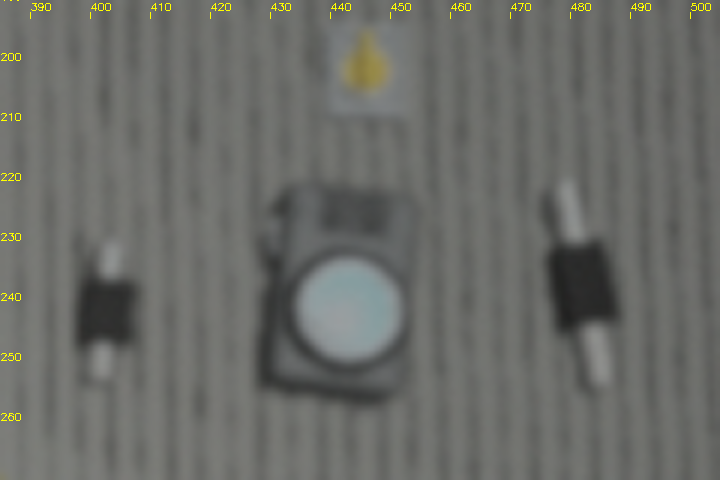

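```bash
python3 - <<'E'
from h import *
crop('side','pics/side0.png',225,150,345,220,6,'pics/d1.png')
crop('side','pics/side0.png',280,225,420,295,5,'pics/d2.png')
crop('side','pics/side0.png',315,315,425,445,5,'pics/d3.png')
im=cv2.imread('pics/top0.png'); g=im.min(2)
for x in (320,): print(g[150:262,x])
print(g[215,285:350])
E
```

```text
[ 90  91  89  88  82  67  58  63  69  73  76  97 122 135 142 149 154 154
 154 154 154 155 154 153 154 151 139 112  86  78  78  78  78  80  95 117
 135 146 151 153 154 155 154 155 154 154 154 155 153 143 122  88  75  77
  78  78  75  75  74  72  75  94 118 133 144 151 154 155 154 154 155 154
 154 155 155 152 144 122  93  76  77  79  80  80  81  80  79  79  82  93
 116 136 148 151 154 155 156 155 155 154 155 155 154 155 153 143 119  89
  85  88  89  89]
[105 114 117 114 110 119 138 150 153 155 155 154 155 155 154 155 154 155
 154 154 154 155 154 155 154 153 154 154 154 153 153 153 152 152 151 151
 152 152 151 149 148 147 147 144 143 145 146 147 146 144 140 140 138 137
 136 135 138 134 127 120 116 116 113 106 107]
```

View pics/d1.png

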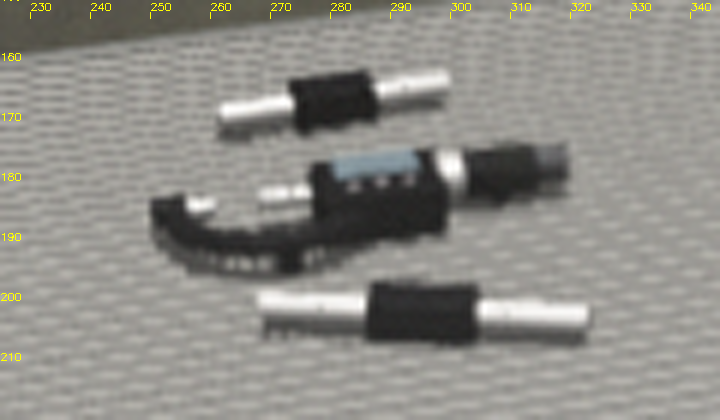

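View pics/d2.png

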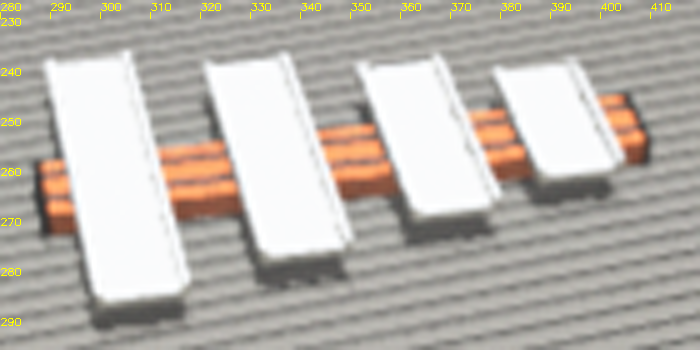

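View pics/d3.png

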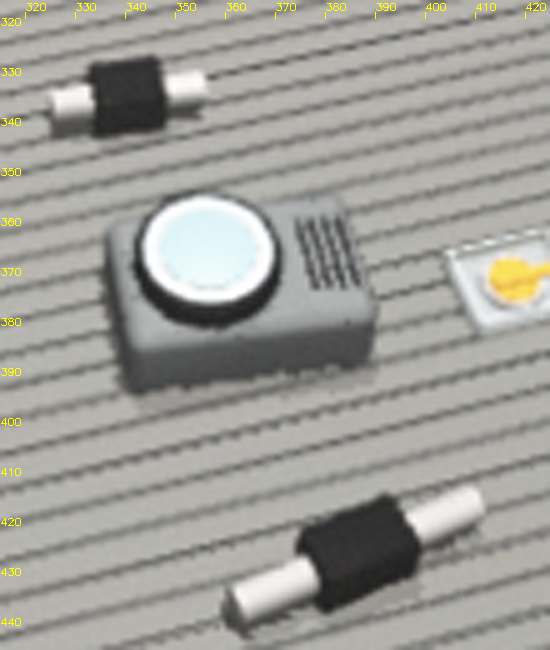

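```bash
cat > fit.py <<'E'
from h import *
from scipy.optimize import least_squares
c2=lambda a:[(270+x/4,145+y/4) for x,y in a]
d2=lambda a:[(280+x/5,225+y/5) for x,y in a]
im=cv2.imread('pics/top0.png').min(2)
sadT=[c2(a) for a in ([(152,66),(268,76),(266,136),(147,128)],[(121,158),(285,171),(281,230),(117,215)],[(88,262),(296,280),(292,341),(83,323)],[(49,374),(309,398),(305,455),(46,431)])]
sadS=[d2(a) for a in ([(494,68),(575,60),(624,160),(538,180)],[(358,64),(437,56),(500,200),(412,218)],[(205,62),(288,54),(352,243),(262,260)],[(46,62),(130,53),(188,285),(97,302)])]
# top order TL(+y,far) TR(-y,far) BR(-y,near) BL ; saddle x axis ~ -y ; 
# side order: TL(+y,near) TR(+y,far) BR(-y,far) BL(-y,near)
L=[.065,.090,.115,.140]
rods={50:[(402.8,230.5),(401.3,254),(356.4,332.2),(325.0,335.6)],75:[(478.2,220.5),(484.8,254.5),(411.4,415.6),(361.8,436.6)],
100:[(138.7,209.5),(137.5,254.5),(299.8,163.8),(261.7,169.0)],125:[(229.5,206.5),(207.7,259.5),(323.2,202.7),(268,200.7)]}
# ends listed far(+x) then near
def pj(n,P,off):
    return proj(n,np.array(P)+off)
def res(p):
    oT,oS=p[:3],p[3:6]; zt=p[6]; r=[oT/.002,oS/.002]
    i=7
    for k in range(4):
        x,y,t=p[i:i+3]; i+=3
        c=np.array([x,y,zt]); a=np.array([np.sin(t),-np.cos(t),0]); b=np.array([np.cos(t),np.sin(t),0])  # a=-y dir, b=+x dir
        h=L[k]/2; w=.017
        far_l,far_r,nr_r,nr_l=c-a*h+b*w,c+a*h+b*w,c+a*h-b*w,c-a*h-b*w
        r.append((pj('top',[far_l,far_r,nr_r,nr_l],oT)-sadT[k]).ravel()/.7)
        r.append((pj('side',[nr_l,far_l,far_r,nr_r],oS)-sadS[k]).ravel()/.9)
    for k in (50,75,100,125):
        x,y,t=p[i:i+3]; i+=3
        c=np.array([x,y,.015]); b=np.array([np.cos(t),np.sin(t),0])*k/2000
        r.append((pj('top',[c+b,c-b],oT)-rods[k][:2]).ravel()/.7)
        r.append((pj('side',[c+b,c-b],oS)-rods[k][2:]).ravel()/.9)
    return np.concatenate(r)
p0=[0]*6+[.02]
for k in range(4):
    m=back('top',[np.mean(sadT[k],0)],.02)[0]; p0+=[m[0],m[1],0]
for k in rods:
    e=back('top',rods[k][:2],.015); d=e[0]-e[1]; p0+=[*e.mean(0)[:2],np.arctan2(d[1],d[0])]
s=least_squares(res,p0,loss='soft_l1')
np.set_printoptions(precision=4,suppress=True)
if __name__=='__main__':
    print(s.cost); print(s.x[:7]); print(s.x[7:].reshape(-1,3)); r=res(s.x)[6:]; print(r.reshape(-1,8)*.8)
    for k in rods:
        e=back('top',rods[k][:2],.015); print(k,np.linalg.norm(e[0]-e[1]))
E
python3 fit.py
```

```text
Traceback (most recent call last):
  File "fit.py", line 37, in <module>
    s=least_squares(res,p0,loss='soft_l1')
  File "fit.py", line 30, in res
    r.append((pj('side',[c+b,c-b],oS)-rods[k][2:]).ravel()/.9)
              ~~^^^^^^^^^^^^^^^^^^^^^
  File "fit.py", line 15, in pj
    return proj(n,np.array(P)+off)
  File "h.py", line 13, in proj
    K,d,R,o=cam(n); P=np.array(P,float).reshape(-1,3)
            ~~~^^^
  File "h.py", line 5, in cam
    c=imaging.camera_info(n); R=Rot.from_euler('xyz',c['attitude']).as_matrix()
ValueError: time passes only in moves, steps and waits
```

```bash
sed -i 's/^def cam(n):/import functools\n@functools.lru_cache\ndef cam(n):/' h.py; python3 fit.py; python3 -c "
from h import *; print(sensors.observe()['clock'])"
```

```text
11.507872701963421
[-0.0008  0.001  -0.0001  0.0008 -0.001   0.0006  0.024 ]
[[ 0.6608 -0.0174 -0.0781]
 [ 0.6079 -0.0138 -0.0797]
 [ 0.5478 -0.0085 -0.0814]
 [ 0.4856 -0.0025 -0.0846]
 [ 0.5026 -0.1935 -0.1003]
 [ 0.5148 -0.3667  0.1431]
 [ 0.5199  0.3824  0.037 ]
 [ 0.5194  0.2077 -0.3451]]
[[ 0.1434  0.28    0.269   0.2716 -0.6026  0.0091 -0.0169 -0.5802]
 [-0.3314  0.4642 -0.3507  0.1803  0.2975  0.3102  0.4677 -1.3145]
 [ 0.3456 -0.2522 -0.1347  0.1084 -0.4504  0.3664 -0.181   0.5389]
 [-0.2182  0.6663  0.2984  0.3996  0.3993  0.1252  0.3957 -1.0778]
 [ 0.0825 -0.221   0.3895  0.032   0.0526  0.0047 -0.2519 -0.3001]
 [-0.3293  0.5996 -0.3537  0.3506  0.1232 -0.1786 -0.0823 -1.144 ]
 [ 1.0095 -0.9541  0.0681 -0.8949 -0.3171  0.5392 -0.0244  0.4119]
 [-0.2403  0.1437 -0.3108  0.1044  0.2618 -0.0097 -0.314  -0.9412]
 [ 0.1366  0.5921 -0.338  -0.567  -0.3924 -0.1336  0.456   0.4083]
 [ 0.3416  0.3593  0.101  -0.0179 -0.425  -0.0266  0.6585 -0.4272]
 [ 0.1109 -0.2641 -0.0345 -0.0949 -0.3362 -0.2209 -0.2276  0.2072]
 [-0.2182  0.1247  0.0415 -0.171  -0.2376  0.3793  0.2453  0.1227]]
50 0.05214227403112946
75 0.07578168260153524
100 0.09966296832575171
125 0.12569708569276325
0.1
```

```bash
cat > plan.py <<'E'
from h import *
def state():
    s=sensors.observe(); R=Rot.from_euler('xyz',s['tool_rot']).as_matrix(); return s,np.array(s['position']),R
def plan(tgt, ayaw=None):
    """tgt world TCP; ayaw: desired yaw of the axis (tool z dir, mod pi) """
    s,p,R=state()
    d=R.T@(np.array(tgt)-p)*100
    y=R[:,1]; cur=np.arctan2(y[1],y[0])
    print('pos',p.round(4),'jawyaw',round(cur,3),'q7',s['qpos'][6].round(2),'t',round(s['clock'],2),'width',round(s['grip_width'],4), 'F',np.round(s['force'],1))
    print('toolaxes down',R[:,0].round(3))
    print('d cm',d.round(2),'dist mm',round(np.linalg.norm(d)*10))
    if ayaw is not None:
        des=ayaw+np.pi/2
        w=(des-cur+np.pi/2)%np.pi-np.pi/2   # world yaw change
        # twist about tool x (down) is -world yaw
        print('twist',round(-w*np.sign(-R[2,0]),3),'alt',round(-(w-np.sign(w)*np.pi),3), 'rows',np.ceil(abs(w)/.125))
E
python3 - <<'E'
from plan import *
s,p,R=state(); print(R.round(3))
plan([.5026,-.1935,.09],-.1003)
E
```

```text
[[-0.     0.298 -0.955]
 [ 0.001 -0.955 -0.298]
 [-1.    -0.001  0.   ]]
pos [ 0.1863 -0.5963  0.2388] jawyaw -1.268 q7 -0.11 t 0.1 width 0.0855 F [ 0.3  0.4 -0. ]
toolaxes down [-0.     0.001 -1.   ]
d cm [ 14.91 -29.   -42.21] dist mm 533
twist 0.403 alt -2.738 rows 4.0
```

Request:
{"method": "arm_command", "body": {
  "commands": [
    {"dx": 11.9, "dy": -29, "dz": -42.2, "twist": 0.4},
    {"dx": 11.9, "dy": -29, "dz": -42.2, "twist": 0.4},
    {"dx": 11.9, "dy": -29, "dz": -42.2, "twist": 0.4},
    {"dx": 11.9, "dy": -29, "dz": -42.2, "twist": 0.4},
    {"dx": 11.9, "dy": -29, "dz": -42.2, "twist": 0.4},
    {"dx": 11.9, "dy": -29, "dz": -42.2, "twist": 0.4},
    {"dx": 11.9, "dy": -29, "dz": -42.2, "twist": 0.4},
    {"dx": 11.9, "dy": -29, "dz": -42.2, "twist": 0.4},
    {"dx": 11.9, "dy": -29, "dz": -42.2, "twist": 0.4},
    {"dx": 11.9, "dy": -29, "dz": -42.2, "twist": 0.4},
    {"dx": 11.9, "dy": -29, "dz": -42.2, "twist": 0.4},
    {"dx": 11.9, "dy": -29, "dz": -42.2, "twist": 0.4}
  ],
  "grip": 0.1,
  "squeeze": 50
}}

```text
clock: 1.1
position: [0.487, -0.2126, 0.1257]
tool_rot: [-0.939, 1.57, 2.105]
force: [0.0, -1.4, -0.5]
grip_width: 0.0383
```

```bash
python3 - <<'E'
from plan import *
plan([.5026,-.1935,.06],-.1003)
E
```

```text
pos [ 0.487  -0.2126  0.1257] jawyaw -1.668 q7 -1.38 t 1.1 width 0.0383 F [ 0.  -1.4 -0.5]
toolaxes down [-0.001  0.001 -1.   ]
d cm [ 6.57 -2.04 -1.37] dist mm 70
twist 0.003 alt -3.139 rows 1.0
```

Request:
{"method": "arm_command", "body": {
  "commands": [
    {"dx": 0.5, "dy": -2.0, "dz": -1.4},
    {"dx": 6.5, "dy": -2.0, "dz": -1.4},
    {"dx": 6.5, "dy": -2.0, "dz": -1.4},
    {"dx": 6.5, "dy": -2.0, "dz": -1.4}
  ]
}}

```text
validation failed for argument at $.co...
```

```bash
python3 - <<'E'
from plan import *
plan([.5026,-.1935,.0195],-.1003)
for n in ("top","side"): cv2.imwrite(f"pics/{n}1.png", imaging.grab_frame(n)[:,:,::-1])
crop('top','pics/top1.png',370,190,450,270,6,'pics/e1.png')
crop('side','pics/side1.png',275,245,395,365,5,'pics/e2.png')
s,p,R=state()
print(proj('top',[p,p+R[:,0]*.008]),proj('side',[p,p+R[:,0]*.008]))
E
```

```text
pos [ 0.487  -0.2126  0.1257] jawyaw -1.668 q7 -1.38 t 1.1 width 0.0383 F [ 0.  -1.4 -0.5]
toolaxes down [-0.001  0.001 -1.   ]
d cm [10.62 -2.04 -1.37] dist mm 109
twist 0.003 alt -3.139 rows 1.0
[[418.32561585 240.00599171]
 [417.57998939 240.63777197]] [[336.27985721 292.11234035]
 [336.15652417 296.1099853 ]]
```

Request:
{"method": "arm_command", "body": {
  "commands": [
    {"dx": 0.5, "dy": -2.0, "dz": -1.4, "twist": 0},
    {"dx": 6.5, "dy": -2.0, "dz": -1.4, "twist": 0},
    {"dx": 6.5, "dy": -2.0, "dz": -1.4, "twist": 0},
    {"dx": 6.5, "dy": -2.0, "dz": -1.4, "twist": 0}
  ]
}}

```text
clock: 1.53
position: [0.503, -0.188, 0.0563]
tool_rot: [-0.638, 1.562, 2.416]
force: [-0.4, 0.1, -0.6]
grip_width: 0.0386
```

```bash
python3 - <<'E'
from plan import *
plan([.5026,-.1935,.0195],-.1003)
for n in ("top","side"): cv2.imwrite(f"pics/{n}2.png", imaging.grab_frame(n)[:,:,::-1])
crop('top','pics/top2.png',360,190,450,280,6,'pics/e1.png')
crop('side','pics/side2.png',275,245,395,365,5,'pics/e2.png')
s,p,R=state()
print(proj('top',[p,p+R[:,0]*.008]),proj('side',[p,p+R[:,0]*.008]))
E
```

```text
pos [ 0.503  -0.188   0.0563] jawyaw -1.658 q7 -1.42 t 1.53 width 0.0386 F [-0.4  0.1 -0.6]
toolaxes down [-0.006  0.006 -1.   ]
d cm [ 3.68  0.57 -0.03] dist mm 37
twist 0.013 alt -3.129 rows 1.0
[[403.65018623 237.57129637]
 [403.04471388 238.18802368]] [[341.37627127 312.42786334]
 [341.22021169 315.96500295]]
```

View pics/e1.png

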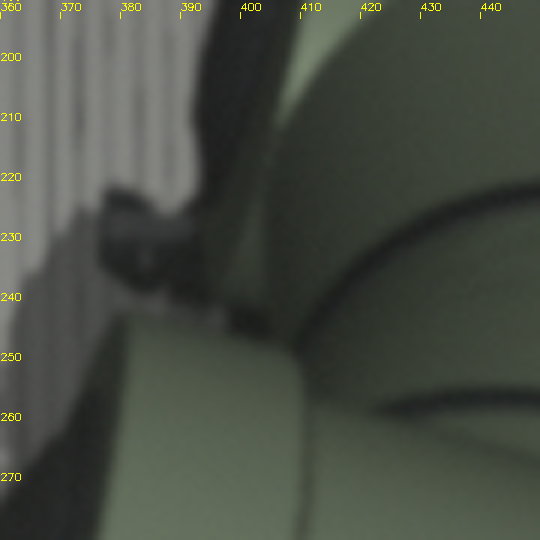

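View pics/e2.png

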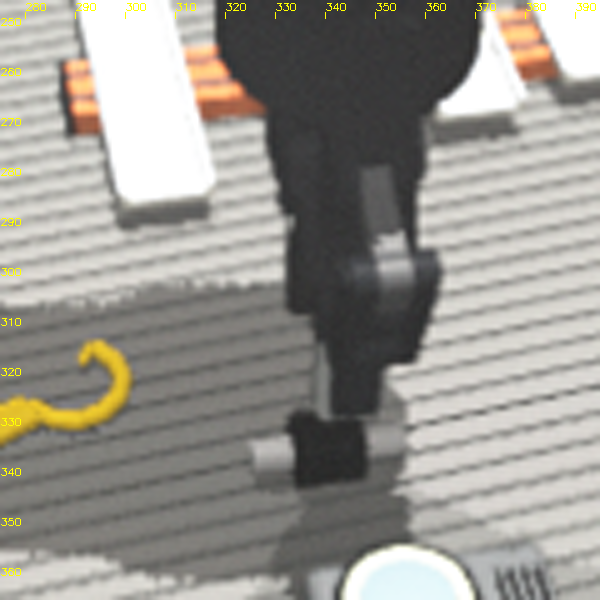

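```bash
python3 - <<'E'
from plan import *
plan([.5026,-.1935,.0195],-.1003)
E
```

```text
pos [ 0.5047 -0.1892  0.0599] jawyaw -1.66 q7 -1.42 t 1.63 width 0.0386 F [-0.  -0.2  0.2]
toolaxes down [-0.002  0.004 -1.   ]
d cm [4.03 0.46 0.17] dist mm 41
twist 0.011 alt -3.13 rows 1.0
```

Request:
{"method": "arm_command", "body": {
  "commands": [
    {"dx": 0.5, "dy": 0.45, "dz": 0.15, "twist": 0.01},
    {"dx": 1.5, "dy": 0.45, "dz": 0.15, "twist": 0.01},
    {"dx": 2.5, "dy": 0.45, "dz": 0.15, "twist": 0.01},
    {"dx": 3.3, "dy": 0.45, "dz": 0.15, "twist": 0.01},
    {"dx": 3.3, "dy": 0.45, "dz": 0.15, "twist": 0.01},
    {"dx": 3.3, "dy": 0.45, "dz": 0.15, "twist": 0.01}
  ]
}}

```text
clock: 2.13
position: [0.5025, -0.1933, 0.0263]
tool_rot: [-0.892, 1.565, 2.151]
force: [0.1, 0.1, 0.9]
grip_width: 0.0385
```

```bash
python3 - <<'E'
from plan import *
plan([.5026,-.1935,.0195],-.1003)
E
```

```text
pos [ 0.5025 -0.1933  0.0263] jawyaw -1.67 q7 -1.42 t 2.13 width 0.0385 F [0.1 0.1 0.9]
toolaxes down [-0.003  0.004 -1.   ]
d cm [ 0.68  0.02 -0.02] dist mm 7
twist 0.001 alt -3.14 rows 1.0
```

Request:
{"method": "arm_command", "body": {
  "commands": [
    {"dx": 0.4, "dy": 0, "dz": 0, "twist": 0},
    {"dx": 0.65, "dy": 0, "dz": 0, "twist": 0},
    {"dx": 0.65, "dy": 0, "dz": 0, "twist": 0}
  ]
}}

```text
clock: 2.38
position: [0.5023, -0.1932, 0.0195]
tool_rot: [-0.848, 1.565, 2.195]
force: [-0.7, 0.5, -0.3]
grip_width: 0.0385
```

Request:
{"method": "arm_command", "body": {
  "commands": [
    {"dx": 0, "dy": 0, "dz": 0, "twist": 0},
    {"dx": 0, "dy": 0, "dz": 0, "twist": 0},
    {"dx": 0, "dy": 0, "dz": 0, "twist": 0},
    {"dx": 0, "dy": 0, "dz": 0, "twist": 0}
  ],
  "grip": 1,
  "squeeze": 50
}}

```text
clock: 2.72
position: [0.5023, -0.1932, 0.0197]
tool_rot: [-0.863, 1.565, 2.18]
force: [-1.4, -0.3, 4.6]
grip_width: 0.0166
```

```bash
python3 - <<'E'
from plan import *
plan([.6608,-.0174,.13],-np.pi/2-.081)
cv2.imwrite(f"pics/side3.png", imaging.grab_frame('side')[:,:,::-1])
crop('side','pics/side3.png',275,285,395,365,5,'pics/e3.png')
E
```

```text
pos [ 0.5023 -0.1932  0.0197] jawyaw -1.67 q7 -1.42 t 2.72 width 0.0166 F [-1.4 -0.3  4.6]
toolaxes down [-0.003  0.004 -1.   ]
d cm [-11.  -19.1 -14. ] dist mm 261
twist 1.553 alt -1.589 rows 13.0
```

View pics/e3.png

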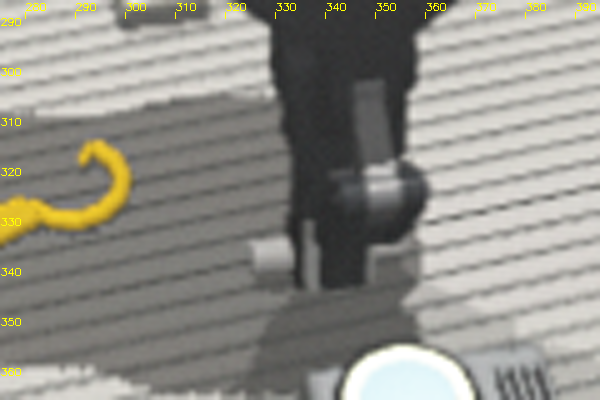

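Request:
{"method": "arm_command", "body": {
  "commands": [
    {"dx": -3, "dy": 0, "dz": 0, "twist": 0},
    {"dx": -7, "dy": 0, "dz": 0, "twist": 0},
    {"dx": -9, "dy": -2.5, "dz": -2, "twist": -0.1},
    {"dx": -9, "dy": -5, "dz": -4, "twist": -0.22},
    {"dx": -9, "dy": -8, "dz": -6, "twist": -0.34},
    {"dx": -9, "dy": -11, "dz": -8, "twist": -0.46},
    {"dx": -9, "dy": -14, "dz": -10, "twist": -0.58},
    {"dx": -9, "dy": -16.5, "dz": -12, "twist": -0.7},
    {"dx": -9, "dy": -18, "dz": -13.2, "twist": -0.82},
    {"dx": -9, "dy": -19.1, "dz": -14, "twist": -0.94},
    {"dx": -9, "dy": -19.1, "dz": -14, "twist": -1.06},
    {"dx": -9, "dy": -19.1, "dz": -14, "twist": -1.18}
  ]
}}

```text
clock: 3.77
position: [0.661, -0.0162, 0.1096]
tool_rot: [-2.067, 1.565, 2.163]
force: [-0.3, -0.7, 0.1]
grip_width: 0.0163
```

```bash
python3 - <<'E'
from plan import *
plan([.6608,-.0174,.085],-np.pi/2-.081)
E
```

```text
pos [ 0.661  -0.0162  0.1096] jawyaw -0.482 q7 -0.76 t 3.77 width 0.0163 F [-0.3 -0.7  0.1]
toolaxes down [-0.003  0.005 -1.   ]
d cm [2.46 0.04 0.12] dist mm 25
twist -0.401 alt 2.74 rows 4.0
```

Request:
{"method": "arm_command", "body": {
  "commands": [
    {"dx": 0.5, "dy": 0, "dz": 0.1, "twist": -0.12},
    {"dx": 1, "dy": 0, "dz": 0.1, "twist": -0.24},
    {"dx": 1.5, "dy": 0, "dz": 0.1, "twist": -0.35},
    {"dx": 2, "dy": 0, "dz": 0.1, "twist": -0.4},
    {"dx": 2, "dy": 0, "dz": 0.1, "twist": -0.4},
    {"dx": 2, "dy": 0, "dz": 0.1, "twist": -0.4}
  ]
}}

```text
clock: 4.27
position: [0.6603, -0.0172, 0.0894]
tool_rot: [-2.399, 1.565, 2.229]
force: [-0.2, -0.3, -0.8]
grip_width: 0.0163
```

```bash
python3 - <<'E'
from plan import *
plan([.6608,-.0174,.0350],-np.pi/2-.081)
for n in ("top","side"): cv2.imwrite(f"pics/{n}4.png", imaging.grab_frame(n)[:,:,::-1])
s,p,R=state()
crop('top','pics/top4.png',280,130,380,230,6,'pics/f1.png')
crop('side','pics/side4.png',350,195,450,275,7,'pics/f2.png')
o=np.array([.0008,-.001,.0006])
# expected rod ends
a=np.array([np.sin(-.081),-np.cos(-.081),0])
c=p+np.array([0,0,-.0045])
print(proj('side',[c+a*.025+o,c-a*.025+o]))
E
```

```text
pos [ 0.6603 -0.0172  0.0894] jawyaw -0.085 q7 -0.44 t 4.27 width 0.0163 F [-0.2 -0.3 -0.8]
toolaxes down [-0.004  0.005 -1.   ]
d cm [5.44 0.07 0.04] dist mm 54
twist -0.004 alt 3.138 rows 1.0
[[398.51837434 229.95481149]
 [390.33206263 214.84171397]]
```

View pics/f2.png

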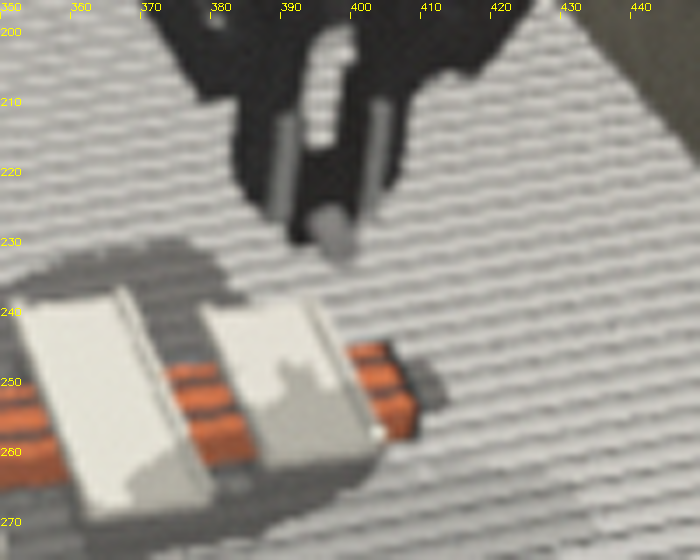

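View pics/f1.png

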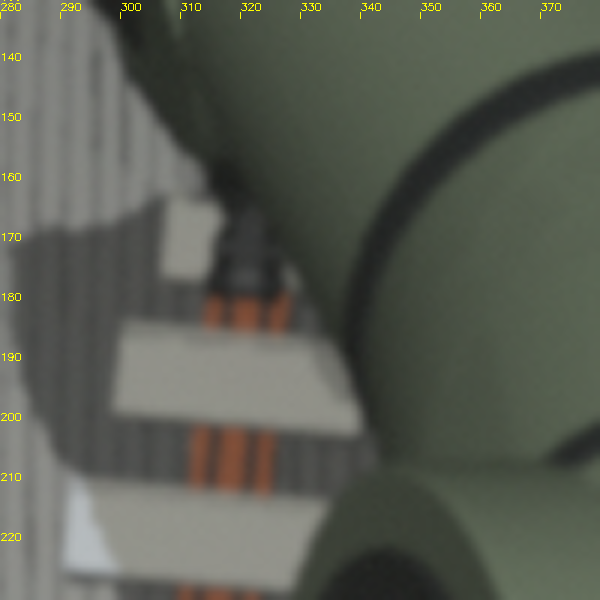

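Request:
{"method": "arm_command", "body": {
  "commands": [
    {"dx": 1.5, "dy": 0.05, "dz": 0.05, "twist": 0},
    {"dx": 3, "dy": 0.05, "dz": 0.05, "twist": 0},
    {"dx": 4.2, "dy": 0.05, "dz": 0.05, "twist": 0},
    {"dx": 4.9, "dy": 0.05, "dz": 0.05, "twist": 0},
    {"dx": 4.9, "dy": 0.05, "dz": 0.05, "twist": 0},
    {"dx": 4.9, "dy": 0.05, "dz": 0.05, "twist": 0}
  ]
}}

```text
clock: 4.87
position: [0.6607, -0.0172, 0.0404]
tool_rot: [-2.385, 1.565, 2.243]
force: [0.8, 0.6, 0.0]
grip_width: 0.0166
```

```bash
python3 - <<'E'
from plan import *
plan([.6608,-.0174,.0350],-np.pi/2-.081)
for n in ("side",): cv2.imwrite(f"pics/{n}5.png", imaging.grab_frame(n)[:,:,::-1])
crop('side','pics/side5.png',350,205,450,285,7,'pics/f3.png')
E
```

```text
pos [ 0.6607 -0.0172  0.0404] jawyaw -0.084 q7 -0.46 t 4.87 width 0.0166 F [0.8 0.6 0. ]
toolaxes down [-0.004  0.005 -1.   ]
d cm [0.54 0.01 0.03] dist mm 5
twist -0.003 alt 3.138 rows 1.0
```

View pics/f3.png

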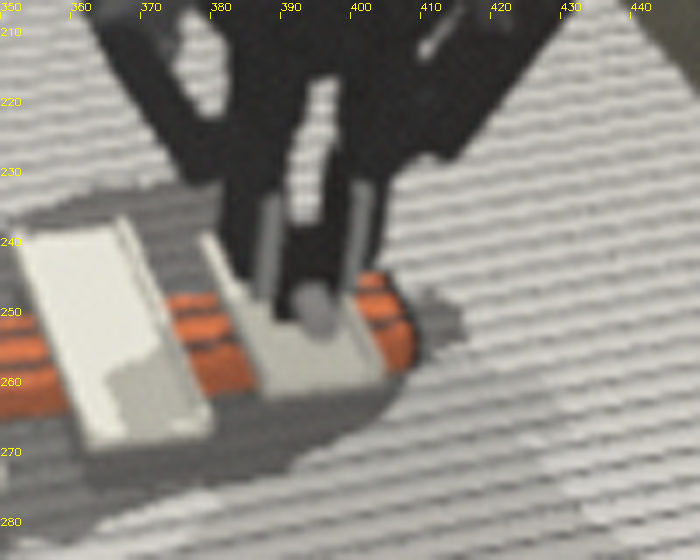

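Request:
{"method": "arm_command", "body": {
  "commands": [
    {"dx": 0.2, "dy": 0, "dz": 0.02, "twist": 0},
    {"dx": 0.4, "dy": 0, "dz": 0.02, "twist": 0},
    {"dx": 0.5, "dy": 0, "dz": 0.02, "twist": 0},
    {"dx": 0.5, "dy": 0, "dz": 0.02, "twist": 0}
  ]
}}

```text
clock: 5.25
position: [0.661, -0.0174, 0.036]
tool_rot: [-2.522, 1.565, 2.106]
force: [-0.4, 0.2, -0.2]
grip_width: 0.0169
```

Request:
{"method": "arm_command", "body": {
  "commands": [
    {"dx": 0.1, "dy": 0, "dz": 0, "twist": 0},
    {"dx": 0.15, "dy": 0, "dz": 0, "twist": 0},
    {"dx": 0.15, "dy": 0, "dz": 0, "twist": 0}
  ]
}}

```text
clock: 5.5
position: [0.6612, -0.0173, 0.0357]
tool_rot: [-2.56, 1.566, 2.068]
force: [-6.8, 0.0, 18.1]
grip_width: 0.0165
```

```bash
python3 - <<'E'
from plan import *
plan([.6608,-.0174,.0350],-np.pi/2-.081)
for n in ("side",): cv2.imwrite(f"pics/{n}6.png", imaging.grab_frame(n)[:,:,::-1])
crop('side','pics/side6.png',360,215,430,275,10,'pics/f4.png')
E
```

```text
pos [ 0.6612 -0.0173  0.0357] jawyaw -0.085 q7 -0.46 t 5.5 width 0.0165 F [-6.8  0.  18.1]
toolaxes down [-0.002  0.005 -1.   ]
d cm [ 0.07 -0.04  0.01] dist mm 1
twist -0.004 alt 3.138 rows 1.0
```

View pics/f4.png

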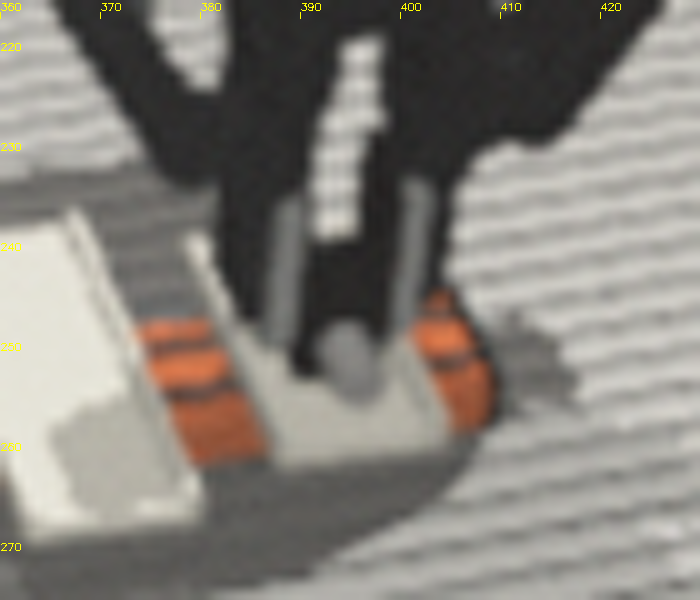

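Request:
{"method": "arm_command", "body": {
  "commands": [
    {"dx": -0.05, "dy": 0, "dz": 0, "twist": 0},
    {"dx": -0.05, "dy": 0, "dz": 0, "twist": 0},
    {"dx": -0.05, "dy": 0, "dz": 0, "twist": 0}
  ],
  "grip": 0.3
}}

```text
clock: 5.8
position: [0.6613, -0.0173, 0.0363]
tool_rot: [-2.633, 1.566, 1.995]
force: [-0.3, -0.5, -0.1]
grip_width: 0.0298
```

Request:
{"method": "arm_command", "body": {
  "commands": [
    {"dx": -0.5, "dy": 0, "dz": 0, "twist": 0},
    {"dx": -2, "dy": 0, "dz": 0, "twist": 0},
    {"dx": -4.5, "dy": 0, "dz": 0, "twist": 0},
    {"dx": -7.5, "dy": 0, "dz": 0, "twist": 0},
    {"dx": -9, "dy": 0, "dz": 0, "twist": 0}
  ]
}}

```text
clock: 6.22
position: [0.6626, -0.0176, 0.1307]
tool_rot: [2.936, 1.566, 1.281]
force: [0.7, 0.1, 1.1]
grip_width: 0.0301
```

```bash
python3 - <<'E'
from plan import *
plan([.5148,-.3667,.06],.1431)
for n in ("side",): cv2.imwrite(f"pics/{n}7.png", imaging.grab_frame(n)[:,:,::-1])
crop('side','pics/side7.png',340,215,430,285,8,'pics/f5.png')
E
```

```text
pos [ 0.6626 -0.0176  0.1307] jawyaw -0.085 q7 -0.42 t 6.22 width 0.0301 F [0.7 0.1 1.1]
toolaxes down [ 0.001  0.005 -1.   ]
d cm [  6.88 -11.79  36.07] dist mm 386
twist 1.343 alt -1.798 rows 11.0
```

View pics/f5.png

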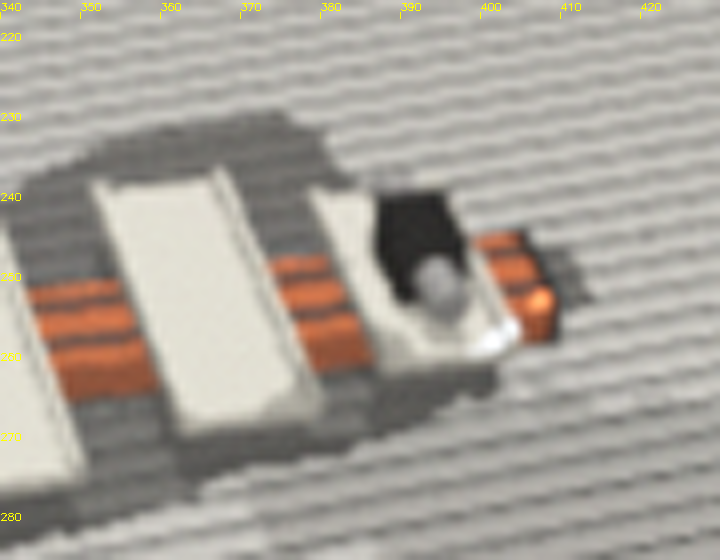

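Request:
{"method": "arm_command", "body": {
  "commands": [
    {"dx": 0, "dy": -11.8, "dz": 36, "twist": 1.34},
    {"dx": 0, "dy": -11.8, "dz": 36, "twist": 1.34},
    {"dx": 0, "dy": -11.8, "dz": 36, "twist": 1.34},
    {"dx": 0, "dy": -11.8, "dz": 36, "twist": 1.34},
    {"dx": 0, "dy": -11.8, "dz": 36, "twist": 1.34},
    {"dx": 0, "dy": -11.8, "dz": 36, "twist": 1.34},
    {"dx": 0, "dy": -11.8, "dz": 36, "twist": 1.34},
    {"dx": 0, "dy": -11.8, "dz": 36, "twist": 1.34},
    {"dx": 0, "dy": -11.8, "dz": 36, "twist": 1.34},
    {"dx": 0, "dy": -11.8, "dz": 36, "twist": 1.34},
    {"dx": 2, "dy": -11.8, "dz": 36, "twist": 1.34},
    {"dx": 5, "dy": -11.8, "dz": 36, "twist": 1.34}
  ],
  "grip": 0.1
}}

```text
clock: 7.27
position: [0.517, -0.3679, 0.0834]
tool_rot: [-3.099, 1.561, 0.181]
force: [1.1, -0.2, -0.8]
grip_width: 0.0383
```

```bash
python3 - <<'E'
from plan import *
plan([.5148,-.3667,.026],.1431)
cv2.imwrite("pics/top8.png", imaging.grab_frame('top')[:,:,::-1])
crop('top','pics/top8.png',275,145,375,270,5,'pics/g1.png')
E
```

```text
pos [ 0.517  -0.3679  0.0834] jawyaw -1.433 q7 -0.97 t 7.27 width 0.0383 F [ 1.1 -0.2 -0.8]
toolaxes down [ 0.009  0.002 -1.   ]
d cm [ 5.74 -0.15  0.26] dist mm 57
twist -0.005 alt 3.136 rows 1.0
```

View pics/g1.png

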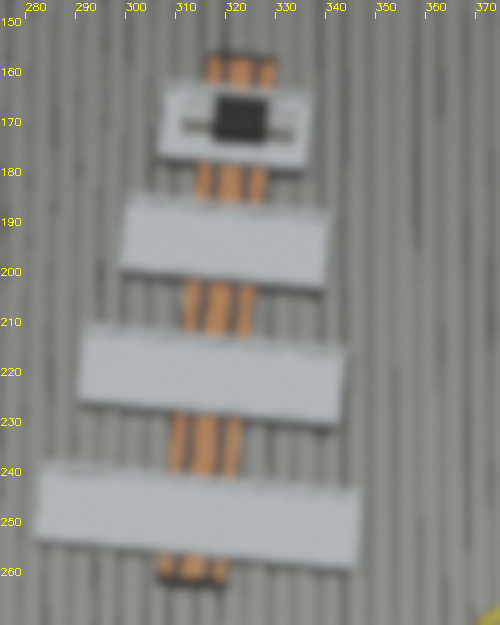

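```bash
cat >> plan.py <<'E'
oT=np.array([-.0008,.001,-.0001]); oS=np.array([.0008,-.001,.0006])
SAD=np.array([[.6608,-.0174],[.6079,-.0138],[.5478,-.0085],[.4856,-.0025]]); TH=-.081
A=np.array([np.sin(TH),-np.cos(TH)]); B=np.array([np.cos(TH),np.sin(TH)])
def loc(P,k): # along (toward -y), across (toward +x) mm
    d=np.atleast_2d(P)[:,:2]-SAD[k]; return np.c_[d@A,d@B]*1000
def sidept(px,z): return back('side',px,z-0+oS[2])-oS
def toppt(px,z): return back('top',px,z+oT[2])-oT
E
python3 - <<'E'
from plan import *
print('side near end',loc(sidept([(394.75,251.0)],.030),0))
g=lambda a:[(275+x/5,145+y/5) for x,y in a]
print('top ends',loc(toppt(g([(181,123),(295,136)]),.030),0))
print('sleeve corners top',loc(toppt(g([(216,94),(269,98),(265,144),(211,141)]),.039),0))
print('saddle corners',loc(toppt(g([(167,84),(312,95),(306,171),(158,158)]),.024),0))
E
```

```text
side near end [[17.26411694  0.53525302]]
top ends [[-23.84398084  -2.21407768]
 [ 26.82595677  -3.52789502]]
sleeve corners top [[ -9.44443191   9.69793747]
 [ 13.89836501  10.01042552]
 [ 13.98075404 -10.93082346]
 [ -9.69311726 -11.73871529]]
saddle corners [[-31.91814056  16.82527064]
 [ 32.78266134  17.66454194]
 [ 33.10274111 -17.30661519]
 [-32.71398975 -17.37849705]]
```

```bash
python3 - <<'E'
from plan import *
plan([.5148,-.3667,.026],.1431)
E
```

```text
pos [ 0.5144 -0.3651  0.0762] jawyaw -1.426 q7 -0.96 t 7.32 width 0.0382 F [-3.9  3.7 -7.3]
toolaxes down [ 0.002  0.007 -1.   ]
d cm [ 5.02  0.19 -0.  ] dist mm 50
twist 0.001 alt -3.14 rows 1.0
```

Request:
{"method": "arm_command", "body": {
  "commands": [
    {"dx": 1, "dy": 0.15, "dz": 0, "twist": 0},
    {"dx": 2.3, "dy": 0.15, "dz": 0, "twist": 0},
    {"dx": 3.6, "dy": 0.15, "dz": 0, "twist": 0},
    {"dx": 4.6, "dy": 0.15, "dz": 0, "twist": 0},
    {"dx": 5, "dy": 0.15, "dz": 0, "twist": 0},
    {"dx": 5, "dy": 0.15, "dz": 0, "twist": 0},
    {"dx": 5, "dy": 0.15, "dz": 0, "twist": 0}
  ]
}}

```text
clock: 7.9
position: [0.5149, -0.3664, 0.0264]
tool_rot: [-1.991, 1.564, 1.295]
force: [-0.2, -0.0, -0.1]
grip_width: 0.0388
```

```bash
python3 - <<'E'
from plan import *
plan([.5148,-.3667,.0195],.1431)
cv2.imwrite("pics/side9.png", imaging.grab_frame('side')[:,:,::-1])
crop('side','pics/side9.png',335,365,435,465,6,'pics/g2.png')
s,p,R=state()
print(proj('side',[p+oS,p+[0,0,-.008]+oS]))
E
```

```text
pos [ 0.5149 -0.3664  0.0264] jawyaw -1.426 q7 -0.97 t 7.9 width 0.0388 F [-0.2 -0.  -0.1]
toolaxes down [ 0.002  0.007 -1.   ]
d cm [0.69 0.04 0.01] dist mm 7
twist 0.001 alt -3.14 rows 1.0
[[388.11895103 420.87941351]
 [387.55153808 424.06963539]]
```

View pics/g2.png

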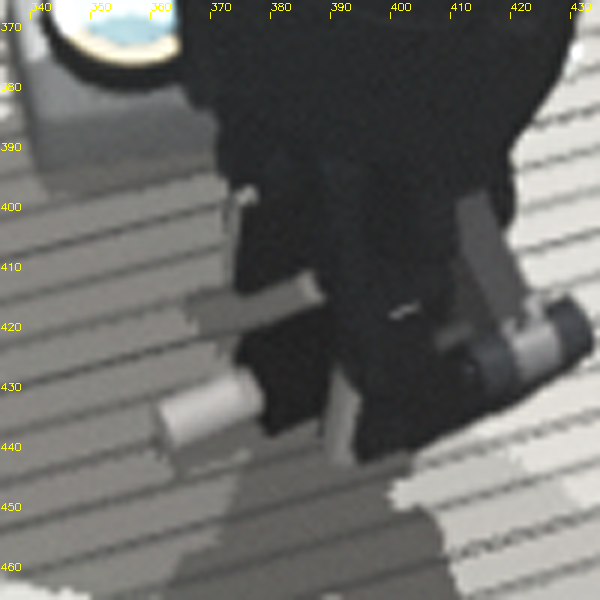

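Request:
{"method": "arm_command", "body": {
  "commands": [
    {"dx": 0.4, "dy": 0.03, "dz": 0, "twist": 0},
    {"dx": 0.67, "dy": 0.03, "dz": 0, "twist": 0},
    {"dx": 0.67, "dy": 0.03, "dz": 0, "twist": 0}
  ]
}}

```text
clock: 8.2
position: [0.515, -0.3667, 0.0197]
tool_rot: [-2.041, 1.564, 1.245]
force: [-0.3, 0.3, 0.4]
grip_width: 0.0382
```

Request:
{"method": "arm_command", "body": {
  "commands": [
    {"dx": 0, "dy": 0, "dz": 0, "twist": 0},
    {"dx": 0, "dy": 0, "dz": 0, "twist": 0},
    {"dx": 0, "dy": 0, "dz": 0, "twist": 0},
    {"dx": 0, "dy": 0, "dz": 0, "twist": 0}
  ],
  "grip": 1
}}

```text
clock: 8.53
position: [0.5151, -0.3668, 0.0199]
tool_rot: [-2.087, 1.564, 1.199]
force: [-0.7, -0.9, 3.8]
grip_width: 0.0165
```

```bash
python3 - <<'E'
from plan import *
plan([.6079,-.0138,.13],-np.pi/2-.081)
cv2.imwrite("pics/side10.png", imaging.grab_frame('side')[:,:,::-1])
crop('side','pics/side10.png',335,365,435,465,6,'pics/g3.png')
s,p,R=state()
print(proj('side',[p+oS,p+[0,0,-.008]+oS]))
E
```

```text
pos [ 0.5151 -0.3668  0.0199] jawyaw -1.426 q7 -0.97 t 8.53 width 0.0165 F [-0.7 -0.9  3.8]
toolaxes down [ 0.002  0.006 -1.   ]
d cm [-10.76 -33.66 -14.3 ] dist mm 381
twist -1.345 alt 1.796 rows 11.0
[[387.74268739 423.73929861]
 [387.18161643 426.88161319]]
```

View pics/g3.png

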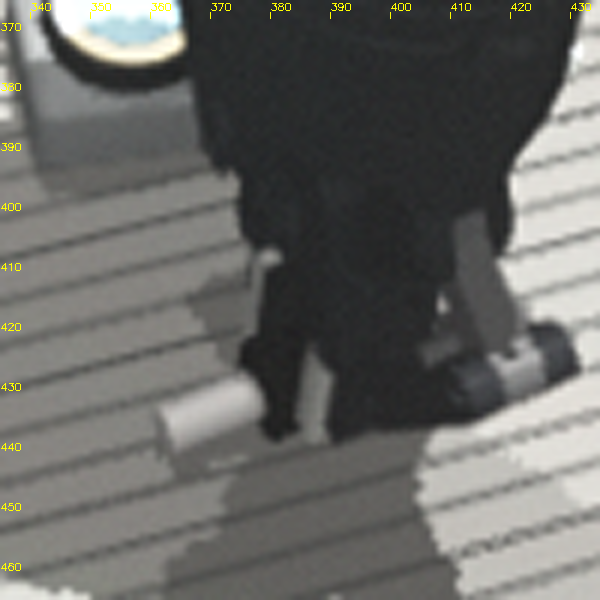

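Request:
{"method": "arm_command", "body": {
  "commands": [
    {"dx": -3, "dy": 0, "dz": 0, "twist": 0},
    {"dx": -7, "dy": 0, "dz": 0, "twist": 0},
    {"dx": -9.5, "dy": -3, "dz": -1.3, "twist": -0.1},
    {"dx": -9.5, "dy": -6.5, "dz": -2.8, "twist": -0.22},
    {"dx": -9.5, "dy": -10, "dz": -4.3, "twist": -0.34},
    {"dx": -9.5, "dy": -13.5, "dz": -5.8, "twist": -0.46},
    {"dx": -9.5, "dy": -17, "dz": -7.3, "twist": -0.58},
    {"dx": -9.5, "dy": -20.5, "dz": -8.8, "twist": -0.7},
    {"dx": -9.5, "dy": -24, "dz": -10.3, "twist": -0.82},
    {"dx": -9.5, "dy": -27.5, "dz": -11.8, "twist": -0.94},
    {"dx": -9.5, "dy": -30.5, "dz": -13, "twist": -1.06},
    {"dx": -9.5, "dy": -32.5, "dz": -13.8, "twist": -1.18}
  ]
}}

```text
clock: 9.58
position: [0.6051, -0.0218, 0.1175]
tool_rot: [3.007, 1.563, 1.199]
force: [-0.7, -0.4, -1.3]
grip_width: 0.0167
```

```bash
python3 - <<'E'
from plan import *
plan([.6079,-.0138,.09],-np.pi/2-.081)
E
```

```text
pos [ 0.6051 -0.0218  0.1175] jawyaw -0.238 q7 -0.57 t 9.58 width 0.0167 F [-0.7 -0.4 -1.3]
toolaxes down [ 0.003  0.008 -1.   ]
d cm [ 2.75  0.08 -0.82] dist mm 29
twist -0.157 alt 2.985 rows 2.0
```

Request:
{"method": "arm_command", "body": {
  "commands": [
    {"dx": 0.5, "dy": 0.08, "dz": -0.8, "twist": -0.1},
    {"dx": 1.5, "dy": 0.08, "dz": -0.8, "twist": -0.155},
    {"dx": 2.2, "dy": 0.08, "dz": -0.8, "twist": -0.155},
    {"dx": 2.7, "dy": 0.08, "dz": -0.8, "twist": -0.155},
    {"dx": 2.7, "dy": 0.08, "dz": -0.8, "twist": -0.155},
    {"dx": 2.7, "dy": 0.08, "dz": -0.8, "twist": -0.155}
  ]
}}

```text
clock: 10.08
position: [0.6077, -0.0146, 0.0905]
tool_rot: [2.892, 1.563, 1.236]
force: [0.7, -0.0, 0.2]
grip_width: 0.0166
```

```bash
python3 - <<'E'
from plan import *
plan([.6083,-.0138,.038],-np.pi/2-.081)
cv2.imwrite("pics/side11.png", imaging.grab_frame('side')[:,:,::-1])
crop('side','pics/side11.png',315,195,415,275,7,'pics/g4.png')
E
```

```text
pos [ 0.6077 -0.0146  0.0905] jawyaw -0.085 q7 -0.47 t 10.08 width 0.0166 F [ 0.7 -0.   0.2]
toolaxes down [ 0.003  0.007 -1.   ]
d cm [ 5.25  0.04 -0.05] dist mm 52
twist -0.004 alt 3.138 rows 1.0
```

View pics/g4.png

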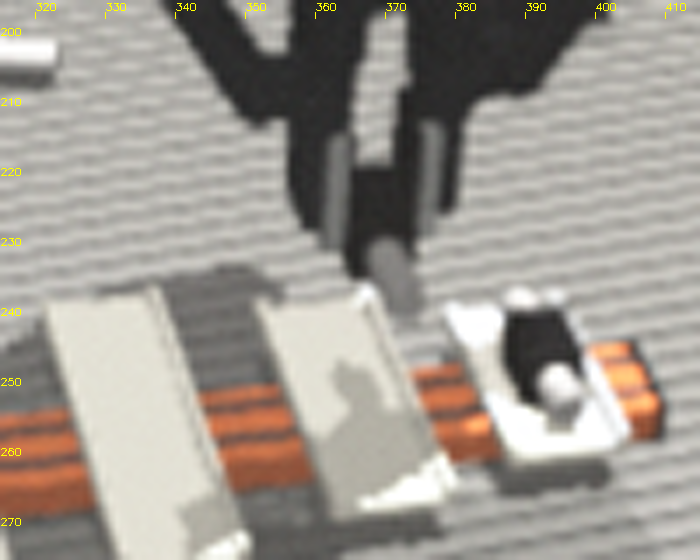

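Request:
{"method": "arm_command", "body": {
  "commands": [
    {"dx": 1.5, "dy": 0.04, "dz": -0.04, "twist": 0},
    {"dx": 3, "dy": 0.04, "dz": -0.04, "twist": 0},
    {"dx": 4.2, "dy": 0.04, "dz": -0.04, "twist": 0},
    {"dx": 4.9, "dy": 0.04, "dz": -0.04, "twist": 0},
    {"dx": 5.2, "dy": 0.04, "dz": -0.04, "twist": 0},
    {"dx": 5.3, "dy": 0.04, "dz": -0.04, "twist": 0},
    {"dx": 5.3, "dy": 0.04, "dz": -0.04, "twist": 0}
  ]
}}

```text
clock: 10.72
position: [0.6087, -0.0137, 0.0381]
tool_rot: [2.792, 1.563, 1.136]
force: [-0.4, 0.5, -0.7]
grip_width: 0.0168
```

Request:
{"method": "arm_command", "body": {
  "commands": [
    {"dx": 0.1, "dy": 0, "dz": 0, "twist": 0},
    {"dx": 0.2, "dy": 0, "dz": 0, "twist": 0},
    {"dx": 0.25, "dy": 0, "dz": 0, "twist": 0},
    {"dx": 0.25, "dy": 0, "dz": 0, "twist": 0}
  ]
}}

```text
clock: 11.05
position: [0.609, -0.0137, 0.036]
tool_rot: [2.717, 1.563, 1.061]
force: [-1.2, 0.0, 3.0]
grip_width: 0.0167
```

Request:
{"method": "arm_command", "body": {
  "commands": [
    {"dx": 0, "dy": 0, "dz": 0, "twist": 0},
    {"dx": 0, "dy": 0, "dz": 0, "twist": 0},
    {"dx": 0, "dy": 0, "dz": 0, "twist": 0}
  ],
  "grip": 0.3
}}

```text
clock: 11.3
position: [0.609, -0.0138, 0.0361]
tool_rot: [2.704, 1.562, 1.048]
force: [1.2, 0.5, 0.5]
grip_width: 0.03
```

Request:
{"method": "arm_command", "body": {
  "commands": [
    {"dx": -0.5, "dy": 0, "dz": 0, "twist": 0},
    {"dx": -2, "dy": 0, "dz": 0, "twist": 0},
    {"dx": -4.5, "dy": 0, "dz": 0, "twist": 0},
    {"dx": -7.5, "dy": 0, "dz": 0, "twist": 0},
    {"dx": -9, "dy": 0, "dz": 0, "twist": 0}
  ]
}}

```text
clock: 11.72
position: [0.6095, -0.0142, 0.1293]
tool_rot: [2.488, 1.561, 0.833]
force: [1.0, -0.5, -0.2]
grip_width: 0.0298
```

```bash
python3 - <<'E'
from plan import *
plan([.5199,.3824,.12],.037)
E
```

```text
pos [ 0.6095 -0.0142  0.1293] jawyaw -0.085 q7 -0.45 t 11.72 width 0.0298 F [ 1.  -0.5 -0.2]
toolaxes down [ 0.007  0.007 -1.   ]
d cm [  1.16 -12.29 -38.75] dist mm 407
twist 1.449 alt -1.693 rows 12.0
```

Request:
{"method": "arm_command", "body": {
  "commands": [
    {"dx": 0.3, "dy": -12.3, "dz": -38.7, "twist": -1.69},
    {"dx": 0.3, "dy": -12.3, "dz": -38.7, "twist": -1.69},
    {"dx": 0.3, "dy": -12.3, "dz": -38.7, "twist": -1.69},
    {"dx": 0.3, "dy": -12.3, "dz": -38.7, "twist": -1.69},
    {"dx": 0.3, "dy": -12.3, "dz": -38.7, "twist": -1.69},
    {"dx": 0.3, "dy": -12.3, "dz": -38.7, "twist": -1.69},
    {"dx": 0.3, "dy": -12.3, "dz": -38.7, "twist": -1.69},
    {"dx": 0.3, "dy": -12.3, "dz": -38.7, "twist": -1.69},
    {"dx": 0.3, "dy": -12.3, "dz": -38.7, "twist": -1.69},
    {"dx": 0.3, "dy": -12.3, "dz": -38.7, "twist": -1.69},
    {"dx": 0.3, "dy": -12.3, "dz": -38.7, "twist": -1.69},
    {"dx": 0.3, "dy": -12.3, "dz": -38.7, "twist": -1.69}
  ],
  "grip": 0.1
}}

```text
clock: 12.72
position: [0.5183, 0.3843, 0.129]
tool_rot: [1.056, 1.561, 0.91]
force: [0.4, -1.2, -0.7]
grip_width: 0.0387
```

```bash
python3 - <<'E'
from plan import *
plan([.5199,.3824,.08],.037)
cv2.imwrite("pics/top12.png", imaging.grab_frame('top')[:,:,::-1])
crop('top','pics/top12.png',275,145,375,270,5,'pics/g5.png')
E
```

```text
pos [0.5183 0.3843 0.129 ] jawyaw 1.425 q7 0.19 t 12.72 width 0.0387 F [ 0.4 -1.2 -0.7]
toolaxes down [ 0.006  0.008 -1.   ]
d cm [ 4.9  -0.21  0.16] dist mm 49
twist -0.183 alt 2.959 rows 2.0
```

View pics/g5.png

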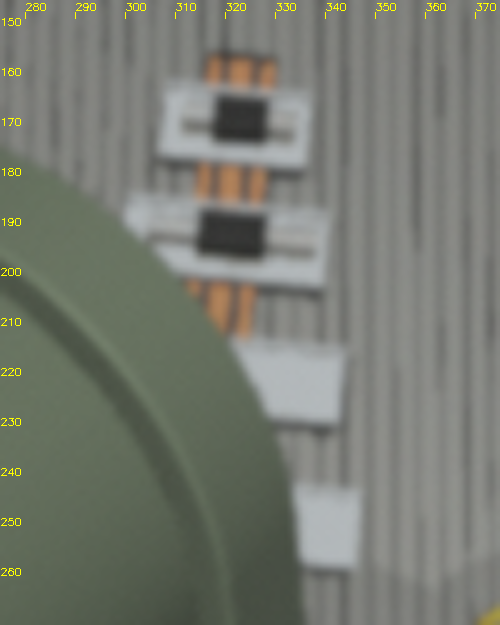

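```bash
python3 - <<'E'
from plan import *
g=lambda a:[(275+x/5,145+y/5) for x,y in a]
print('sleeve2',loc(toppt(g([(201,210),(267,213),(264,260),(197,255)]),.039),1))
print('ends2',loc(toppt(g([(150,237),(315,252)]),.030),1))
plan([.5199,.3824,.08],.037)
E
```

```text
sleeve2 [[-11.90247385   9.91285389]
 [ 16.88481224  11.20184985]
 [ 17.4272571   -9.86548067]
 [-11.79242072 -10.30595387]]
ends2 [[-33.28811086  -1.95946821]
 [ 39.38254728  -2.07574962]]
pos [0.5191 0.3827 0.1287] jawyaw 1.433 q7 0.2 t 12.77 width 0.0384 F [ 0.6 -0.9 -0.8]
toolaxes down [ 0.006  0.007 -1.   ]
d cm [ 4.87 -0.06  0.06] dist mm 49
twist -0.175 alt 2.967 rows 2.0
```

Request:
{"method": "arm_command", "body": {
  "commands": [
    {"dx": 1.5, "dy": -0.06, "dz": 0.06, "twist": -0.1},
    {"dx": 3.5, "dy": -0.06, "dz": 0.06, "twist": -0.17},
    {"dx": 5.5, "dy": -0.06, "dz": 0.06, "twist": -0.17},
    {"dx": 7.5, "dy": -0.06, "dz": 0.06, "twist": -0.17},
    {"dx": 9, "dy": -0.06, "dz": 0.06, "twist": -0.17},
    {"dx": 9.7, "dy": -0.06, "dz": 0.06, "twist": -0.17},
    {"dx": 10, "dy": -0.06, "dz": 0.06, "twist": -0.17},
    {"dx": 10, "dy": -0.06, "dz": 0.06, "twist": -0.17}
  ]
}}

```text
clock: 13.43
position: [0.5203, 0.3828, 0.0288]
tool_rot: [0.808, 1.561, 0.839]
force: [0.1, 0.1, -0.1]
grip_width: 0.0388
```

```bash
python3 - <<'E'
from plan import *
plan([.5199,.3824,.0197],.037)
E
```

```text
pos [0.5203 0.3828 0.0288] jawyaw 1.602 q7 0.27 t 13.43 width 0.0388 F [ 0.1  0.1 -0.1]
toolaxes down [ 0.006  0.007 -1.   ]
d cm [ 0.91 -0.04 -0.05] dist mm 9
twist -0.006 alt 3.136 rows 1.0
```

Request:
{"method": "arm_command", "body": {
  "commands": [
    {"dx": 0.5, "dy": -0.04, "dz": -0.05, "twist": 0},
    {"dx": 0.9, "dy": -0.04, "dz": -0.05, "twist": 0},
    {"dx": 0.9, "dy": -0.04, "dz": -0.05, "twist": 0},
    {"dx": 0.9, "dy": -0.04, "dz": -0.05, "twist": 0}
  ]
}}

```text
clock: 13.77
position: [0.5199, 0.3824, 0.0199]
tool_rot: [0.8, 1.561, 0.831]
force: [0.5, -0.2, 0.5]
grip_width: 0.0385
```

```bash
python3 - <<'E'
from plan import *
plan([.5199,.3824,.0197],.037)
cv2.imwrite("pics/side13.png", imaging.grab_frame('side')[:,:,::-1])
crop('side','pics/side13.png',240,130,320,200,8,'pics/g6.png')
E
```

```text
pos [0.5199 0.3824 0.0199] jawyaw 1.602 q7 0.27 t 13.77 width 0.0385 F [ 0.5 -0.2  0.5]
toolaxes down [ 0.006  0.007 -1.   ]
d cm [ 0.02 -0.   -0.  ] dist mm 0
twist -0.006 alt 3.136 rows 1.0
```

Request:
{"method": "arm_command", "body": {
  "commands": [
    {"dx": 0, "dy": 0, "dz": 0, "twist": 0},
    {"dx": 0, "dy": 0, "dz": 0, "twist": 0},
    {"dx": 0, "dy": 0, "dz": 0, "twist": 0},
    {"dx": 0, "dy": 0, "dz": 0, "twist": 0}
  ],
  "grip": 1
}}

```text
clock: 14.15
position: [0.5201, 0.3827, 0.0205]
tool_rot: [0.787, 1.561, 0.818]
force: [-0.9, -0.8, 6.5]
grip_width: 0.0169
```

```bash
python3 - <<'E'
from plan import *
plan([.5478,-.0085,.12],-np.pi/2-.081)
cv2.imwrite("pics/side14.png", imaging.grab_frame('side')[:,:,::-1])
crop('side','pics/side14.png',240,130,320,200,8,'pics/g7.png')
E
```

```text
pos [0.5201 0.3827 0.0205] jawyaw 1.602 q7 0.27 t 14.15 width 0.0169 F [-0.9 -0.8  6.5]
toolaxes down [ 0.007  0.007 -1.   ]
d cm [-10.22 -39.11   1.62] dist mm 405
twist -1.459 alt 1.683 rows 12.0
```

View pics/g6.png

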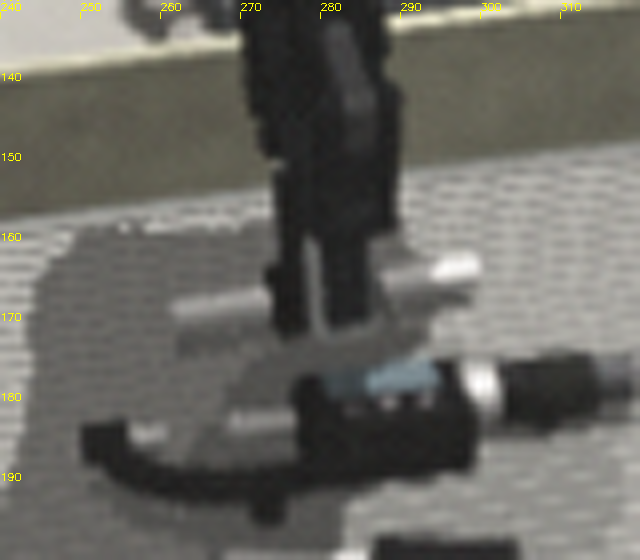

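View pics/g7.png

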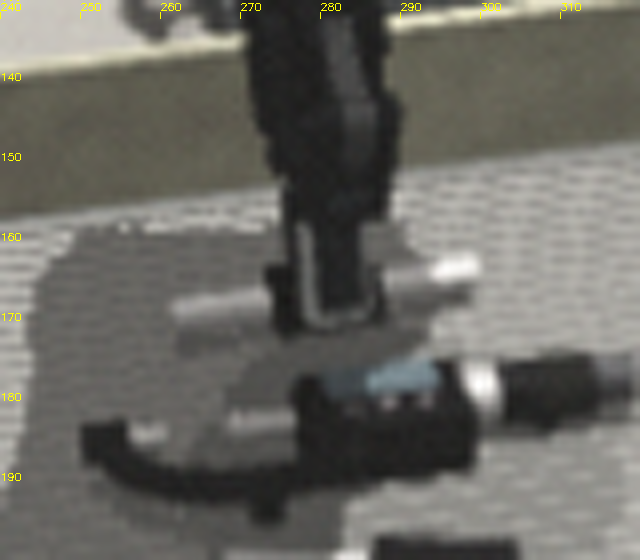

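```bash
python3 - <<'E'
from plan import *
for dy in (-.03,-.02,0): print(dy,proj('side',np.array([[.5201,.3827+dy,.02]])+oS))
print(proj('side',np.array([[.5201-.018,.3827,.015],[.5201+.018,.3827,.015]])+oS))
E
```

```text
-0.03 [[282.90145007 170.03204181]]
-0.02 [[282.11016425 168.17868339]]
0 [[280.5594223  164.54620751]]
[[273.74577745 167.18419643]
 [287.52692247 165.37793913]]
```

Request:
{"method": "arm_command", "body": {
  "commands": [
    {"dx": -3, "dy": 0, "dz": 0, "twist": 0},
    {"dx": -7, "dy": 0, "dz": 0, "twist": 0},
    {"dx": -9.5, "dy": -3, "dz": 0.1, "twist": 0.1},
    {"dx": -9.5, "dy": -6.5, "dz": 0.2, "twist": 0.22},
    {"dx": -9.5, "dy": -10.5, "dz": 0.4, "twist": 0.34},
    {"dx": -9.5, "dy": -14.5, "dz": 0.6, "twist": 0.46},
    {"dx": -9.5, "dy": -18.5, "dz": 0.8, "twist": 0.58},
    {"dx": -9.5, "dy": -22.5, "dz": 0.9, "twist": 0.7},
    {"dx": -9.5, "dy": -26.5, "dz": 1.1, "twist": 0.82},
    {"dx": -9.5, "dy": -30.5, "dz": 1.3, "twist": 0.94},
    {"dx": -9.5, "dy": -34, "dz": 1.4, "twist": 1.06},
    {"dx": -9.5, "dy": -36.5, "dz": 1.5, "twist": 1.18}
  ]
}}

```text
clock: 15.2
position: [0.5457, 0.0137, 0.1131]
tool_rot: [1.885, 1.561, 0.727]
force: [1.0, -0.6, -0.5]
grip_width: 0.0167
```

```bash
python3 - <<'E'
from plan import *
plan([.5483,-.0085,.09],-np.pi/2-.081)
E
```

```text
pos [0.5457 0.0137 0.1131] jawyaw 0.413 q7 -0.14 t 15.2 width 0.0167 F [ 1.  -0.6 -0.5]
toolaxes down [ 0.007  0.006 -1.   ]
d cm [ 2.29 -0.67  2.15] dist mm 32
twist 0.494 alt -2.647 rows 4.0
```

Request:
{"method": "arm_command", "body": {
  "commands": [
    {"dx": 0, "dy": -0.4, "dz": 1, "twist": 0.12},
    {"dx": 0.5, "dy": -0.65, "dz": 2.1, "twist": 0.24},
    {"dx": 1, "dy": -0.65, "dz": 2.1, "twist": 0.36},
    {"dx": 1.5, "dy": -0.65, "dz": 2.1, "twist": 0.46},
    {"dx": 2, "dy": -0.65, "dz": 2.1, "twist": 0.49},
    {"dx": 2.2, "dy": -0.65, "dz": 2.1, "twist": 0.49},
    {"dx": 2.2, "dy": -0.65, "dz": 2.1, "twist": 0.49}
  ]
}}

```text
clock: 15.78
position: [0.548, -0.0078, 0.0906]
tool_rot: [2.411, 1.562, 0.766]
force: [-0.2, -0.5, -1.2]
grip_width: 0.0165
```

```bash
python3 - <<'E'
from plan import *
plan([.5483,-.0085,.0385],-np.pi/2-.081)
cv2.imwrite("pics/side15.png", imaging.grab_frame('side')[:,:,::-1])
crop('side','pics/side15.png',275,195,415,285,5,'pics/g8.png')
E
```

```text
pos [ 0.548  -0.0078  0.0906] jawyaw -0.075 q7 -0.52 t 15.78 width 0.0165 F [-0.2 -0.5 -1.2]
toolaxes down [ 0.006  0.006 -1.   ]
d cm [ 5.21 -0.    0.1 ] dist mm 52
twist 0.006 alt -3.135 rows 1.0
```

View pics/g8.png

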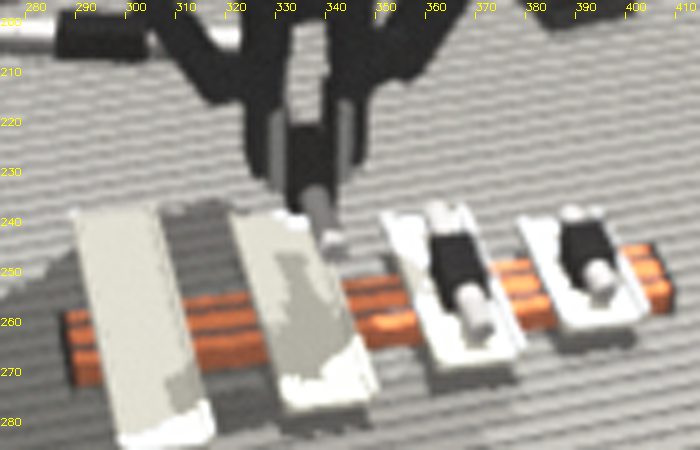

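Request:
{"method": "arm_command", "body": {
  "commands": [
    {"dx": 1.5, "dy": 0, "dz": 0.08, "twist": 0.006},
    {"dx": 3, "dy": 0, "dz": 0.08, "twist": 0.006},
    {"dx": 4.2, "dy": 0, "dz": 0.08, "twist": 0.006},
    {"dx": 4.9, "dy": 0, "dz": 0.08, "twist": 0.006},
    {"dx": 5.15, "dy": 0, "dz": 0.08, "twist": 0.006},
    {"dx": 5.2, "dy": 0, "dz": 0.08, "twist": 0.006},
    {"dx": 5.2, "dy": 0, "dz": 0.08, "twist": 0.006}
  ]
}}

```text
clock: 16.42
position: [0.5487, -0.0082, 0.0392]
tool_rot: [2.387, 1.561, 0.736]
force: [-0.2, -0.8, -0.8]
grip_width: 0.0167
```

Request:
{"method": "arm_command", "body": {
  "commands": [
    {"dx": 0.1, "dy": 0, "dz": 0, "twist": 0},
    {"dx": 0.15, "dy": 0, "dz": 0, "twist": 0},
    {"dx": 0.2, "dy": 0, "dz": 0, "twist": 0},
    {"dx": 0.2, "dy": 0, "dz": 0, "twist": 0}
  ]
}}

```text
clock: 16.75
position: [0.5488, -0.0082, 0.0374]
tool_rot: [2.364, 1.561, 0.712]
force: [0.6, -0.7, -0.8]
grip_width: 0.0164
```

Request:
{"method": "arm_command", "body": {
  "commands": [
    {"dx": 0.05, "dy": 0, "dz": 0, "twist": 0},
    {"dx": 0.1, "dy": 0, "dz": 0, "twist": 0},
    {"dx": 0.1, "dy": 0, "dz": 0, "twist": 0}
  ]
}}

```text
clock: 17.0
position: [0.5489, -0.0082, 0.0366]
tool_rot: [2.339, 1.561, 0.688]
force: [-1.1, 1.1, 3.2]
grip_width: 0.0162
```

Light contact; release.

Request:
{"method": "arm_command", "body": {
  "commands": [
    {"dx": 0, "dy": 0, "dz": 0, "twist": 0},
    {"dx": 0, "dy": 0, "dz": 0, "twist": 0},
    {"dx": 0, "dy": 0, "dz": 0, "twist": 0}
  ],
  "grip": 0.3
}}

```text
clock: 17.25
position: [0.549, -0.0082, 0.0366]
tool_rot: [2.335, 1.561, 0.684]
force: [-0.8, 0.1, 0.0]
grip_width: 0.0299
```

Request:
{"method": "arm_command", "body": {
  "commands": [
    {"dx": -0.5, "dy": 0, "dz": 0, "twist": 0},
    {"dx": -2, "dy": 0, "dz": 0, "twist": 0},
    {"dx": -4.5, "dy": 0, "dz": 0, "twist": 0},
    {"dx": -7.5, "dy": 0, "dz": 0, "twist": 0},
    {"dx": -9, "dy": 0, "dz": 0, "twist": 0}
  ]
}}

```text
clock: 17.67
position: [0.549, -0.0085, 0.1297]
tool_rot: [2.223, 1.559, 0.572]
force: [1.3, 0.1, 1.5]
grip_width: 0.0301
```

```bash
python3 - <<'E'
from plan import *
plan([.5194,.2077,.12],-.3451)
E
```

```text
pos [ 0.549  -0.0085  0.1297] jawyaw -0.08 q7 -0.49 t 17.67 width 0.0301 F [1.3 0.1 1.5]
toolaxes down [ 0.01   0.006 -1.   ]
d cm [  1.08  -4.69 -21.31] dist mm 218
twist -1.306 alt 1.836 rows 11.0
```

Request:
{"method": "arm_command", "body": {
  "commands": [
    {"dx": 0.3, "dy": -4.7, "dz": -21.3, "twist": -1.305},
    {"dx": 0.3, "dy": -4.7, "dz": -21.3, "twist": -1.305},
    {"dx": 0.3, "dy": -4.7, "dz": -21.3, "twist": -1.305},
    {"dx": 0.3, "dy": -4.7, "dz": -21.3, "twist": -1.305},
    {"dx": 0.3, "dy": -4.7, "dz": -21.3, "twist": -1.305},
    {"dx": 0.3, "dy": -4.7, "dz": -21.3, "twist": -1.305},
    {"dx": 0.3, "dy": -4.7, "dz": -21.3, "twist": -1.305},
    {"dx": 0.3, "dy": -4.7, "dz": -21.3, "twist": -1.305},
    {"dx": 0.3, "dy": -4.7, "dz": -21.3, "twist": -1.305},
    {"dx": 0.3, "dy": -4.7, "dz": -21.3, "twist": -1.305},
    {"dx": 1.5, "dy": -4.7, "dz": -21.3, "twist": -1.305},
    {"dx": 3, "dy": -4.7, "dz": -21.3, "twist": -1.305}
  ],
  "grip": 0.1
}}

```text
clock: 18.67
position: [0.5201, 0.2077, 0.1014]
tool_rot: [0.889, 1.557, 0.547]
force: [-0.5, -0.1, -0.7]
grip_width: 0.0385
```

```bash
python3 - <<'E'
from plan import *
plan([.5194,.2077,.0285],-.3451)
E
```

```text
pos [0.5201 0.2077 0.1014] jawyaw 1.228 q7 0.17 t 18.67 width 0.0385 F [-0.5 -0.1 -0.7]
toolaxes down [ 0.012  0.007 -1.   ]
d cm [ 7.29 -0.1  -0.13] dist mm 73
twist 0.003 alt -3.139 rows 1.0
```

Request:
{"method": "arm_command", "body": {
  "commands": [
    {"dx": 1.5, "dy": -0.1, "dz": -0.13, "twist": 0},
    {"dx": 3.5, "dy": -0.1, "dz": -0.13, "twist": 0},
    {"dx": 5.3, "dy": -0.1, "dz": -0.13, "twist": 0},
    {"dx": 6.6, "dy": -0.1, "dz": -0.13, "twist": 0},
    {"dx": 7.2, "dy": -0.1, "dz": -0.13, "twist": 0},
    {"dx": 7.3, "dy": -0.1, "dz": -0.13, "twist": 0},
    {"dx": 7.3, "dy": -0.1, "dz": -0.13, "twist": 0}
  ]
}}

```text
clock: 19.25
position: [0.5196, 0.2079, 0.0288]
tool_rot: [0.889, 1.557, 0.546]
force: [-0.1, 0.2, 1.4]
grip_width: 0.0386
```

```bash
python3 - <<'E'
from plan import *
plan([.5194,.2077,.0197],-.3451)
E
```

```text
pos [0.5196 0.2079 0.0288] jawyaw 1.229 q7 0.08 t 19.25 width 0.0386 F [-0.1  0.2  1.4]
toolaxes down [ 0.012  0.007 -1.   ]
d cm [ 0.91 -0.03 -0.02] dist mm 9
twist 0.003 alt -3.139 rows 1.0
```

Request:
{"method": "arm_command", "body": {
  "commands": [
    {"dx": 0.5, "dy": -0.03, "dz": -0.02, "twist": 0},
    {"dx": 0.9, "dy": -0.03, "dz": -0.02, "twist": 0},
    {"dx": 0.9, "dy": -0.03, "dz": -0.02, "twist": 0},
    {"dx": 0.9, "dy": -0.03, "dz": -0.02, "twist": 0}
  ]
}}

```text
clock: 19.58
position: [0.5194, 0.2077, 0.0198]
tool_rot: [0.885, 1.557, 0.542]
force: [0.5, -0.4, -0.2]
grip_width: 0.0386
```

```bash
python3 - <<'E'
from plan import *
plan([.5194,.2077,.0197],-.3451)
cv2.imwrite("pics/side16.png", imaging.grab_frame('side')[:,:,::-1])
crop('side','pics/side16.png',250,165,340,235,8,'pics/h1.png')
E
```

```text
pos [0.5194 0.2077 0.0198] jawyaw 1.229 q7 0.07 t 19.58 width 0.0386 F [ 0.5 -0.4 -0.2]
toolaxes down [ 0.012  0.007 -1.   ]
d cm [ 0.01 -0.    0.  ] dist mm 0
twist 0.003 alt -3.139 rows 1.0
```

Request:
{"method": "arm_command", "body": {
  "commands": [
    {"dx": 0, "dy": 0, "dz": 0, "twist": 0},
    {"dx": 0, "dy": 0, "dz": 0, "twist": 0},
    {"dx": 0, "dy": 0, "dz": 0, "twist": 0},
    {"dx": 0, "dy": 0, "dz": 0, "twist": 0}
  ],
  "grip": 1
}}

```text
clock: 19.97
position: [0.5195, 0.2078, 0.0203]
tool_rot: [0.87, 1.557, 0.527]
force: [-1.0, -0.5, 7.1]
grip_width: 0.017
```

```bash
python3 - <<'E'
from plan import *
plan([.4858,-.0025,.12],-np.pi/2-.081)
cv2.imwrite("pics/side17.png", imaging.grab_frame('side')[:,:,::-1])
crop('side','pics/side17.png',250,165,340,235,8,'pics/h2.png')
s,p,R=state(); t=-.3451; b=np.array([np.cos(t),np.sin(t),0])
print('pred ends if centred',proj('side',[p-[0,0,.005]+b*k+oS for k in (-.0625,-.021,.021,.0625)]))
cv2.imwrite("pics/top17.png", imaging.grab_frame('top')[:,:,::-1])
crop('top','pics/top17.png',275,145,375,270,5,'pics/h3.png')
E
```

```text
pos [0.5195 0.2078 0.0203] jawyaw 1.229 q7 0.07 t 19.97 width 0.017 F [-1.  -0.5  7.1]
toolaxes down [ 0.012  0.007 -1.   ]
d cm [-10.16 -20.83   3.97] dist mm 235
twist 1.31 alt -1.832 rows 11.0
pred ends if centred [[268.33213371 200.64964674]
 [286.36662341 201.39283223]
 [304.73849256 202.16205211]
 [322.99307341 202.93841165]]
```

View pics/h1.png

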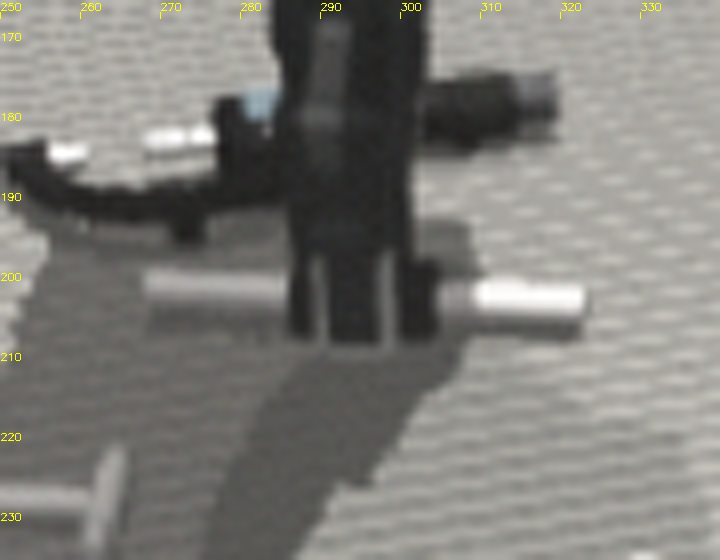

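View pics/h2.png

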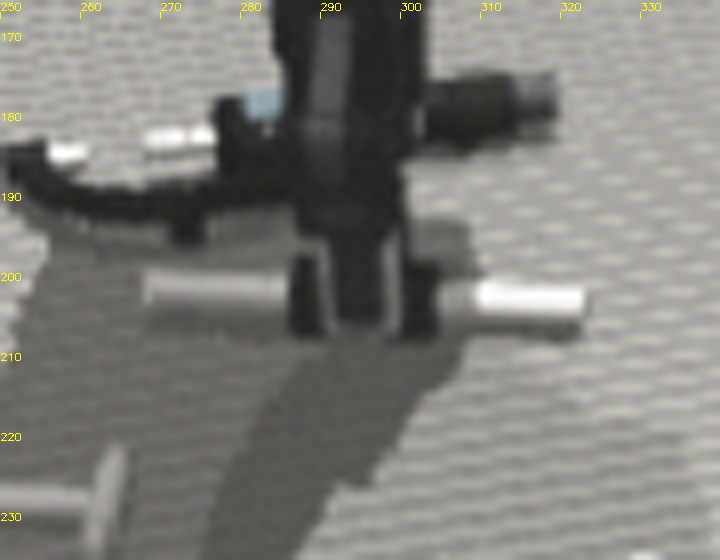

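View pics/h3.png

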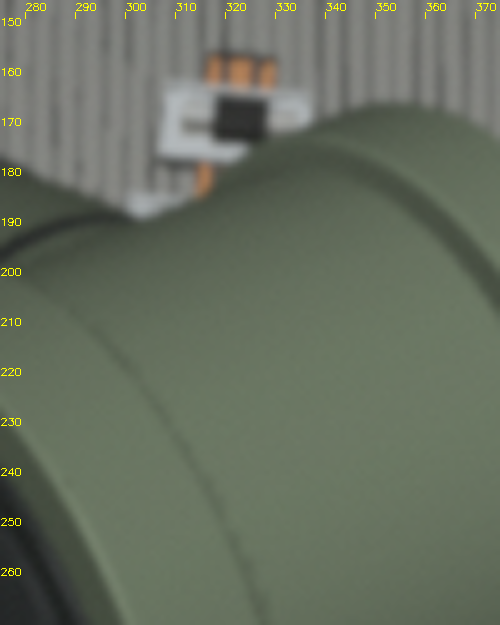

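```bash
python3 - <<'E'
from plan import *
crop('side','pics/side17.png',275,225,415,295,5,'pics/h4.png')
E
```

```text
(no output)
```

View pics/h4.png

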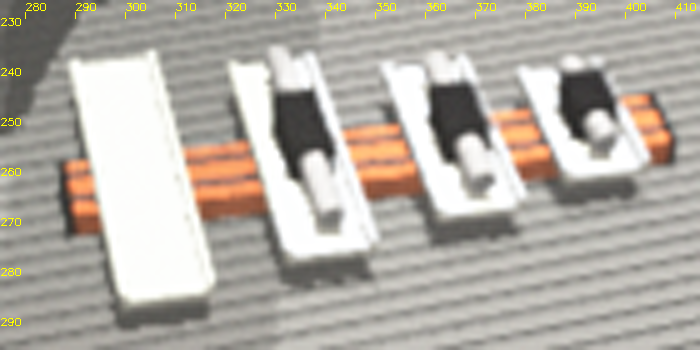

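```bash
cat > ov.py <<'E'
from plan import *
def overlay(n,src,x0,y0,x1,y1,s,out,along=(0,0,0,0),ks=(0,1,2,3),zf=.021,zs=.024,shift=None):
    o=oT if n=='top' else oS
    if shift is not None: o=o+np.array(shift)
    im=cv2.resize(cv2.imread(src)[y0:y1,x0:x1],None,fx=s,fy=s,interpolation=cv2.INTER_CUBIC)
    def draw(P,col):
        q=proj(n,np.array(P)+o); q=((q-[x0,y0]+.5)*s-.5); cv2.polylines(im,[np.int32(np.round(q*8)).reshape(-1,1,2)],True,col,1,cv2.LINE_AA,3)
    a=np.r_[A,0]; b=np.r_[B,0]
    for k in ks:
        c=np.r_[SAD[k],0]; h=[.0325,.045,.0575,.07][k]; l=[.025,.0375,.05,.0625][k]; sl=[.012,.015,.018,.021][k]
        box=lambda c,h,w:[c-a*h-b*w,c-a*h+b*w,c+a*h+b*w,c+a*h-b*w]
        draw(box(c+[0,0,zs],h,.017),(0,255,0))
        c2=c+a*along[k]
        draw(box(c2+[0,0,zf+.018],sl,.009),(0,0,255))
        for e in (-l,l):
            draw([c2+a*e+b*.0055*np.cos(t)+np.array([0,0,zf+.009+.0055*np.sin(t)]) for t in np.linspace(0,6.28,16)],(255,0,255))
    cv2.imwrite(out,im)
E
python3 - <<'E'
from ov import *
overlay('side','pics/side17.png',275,225,415,295,5,'pics/h5.png')
overlay('top','pics/top12.png',275,145,375,270,5,'pics/h6.png',ks=(0,1))
E
```

```text
(no output)
```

View pics/h5.png

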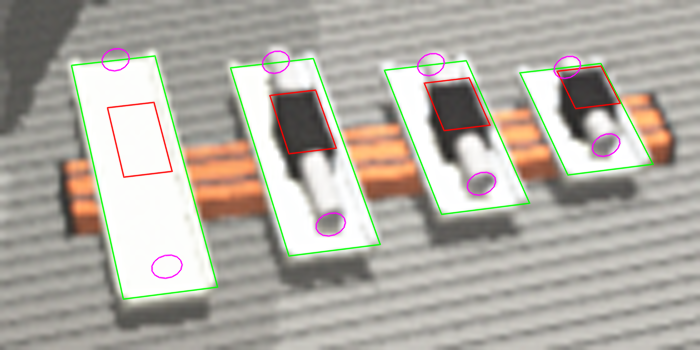

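View pics/h6.png

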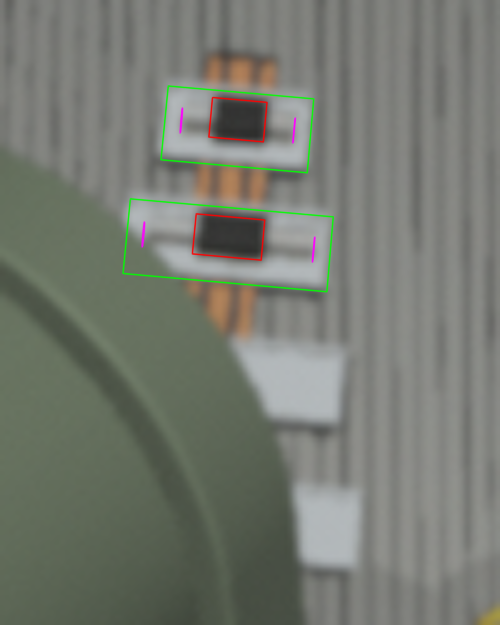

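Request:
{"method": "arm_command", "body": {
  "commands": [
    {"dx": -3, "dy": 0, "dz": 0, "twist": 0},
    {"dx": -7, "dy": 0, "dz": 0, "twist": 0},
    {"dx": -9, "dy": -2, "dz": 0.3, "twist": 0.1},
    {"dx": -9, "dy": -4, "dz": 0.8, "twist": 0.22},
    {"dx": -9, "dy": -6.5, "dz": 1.3, "twist": 0.34},
    {"dx": -9, "dy": -9, "dz": 1.8, "twist": 0.46},
    {"dx": -9, "dy": -11.5, "dz": 2.2, "twist": 0.58},
    {"dx": -9, "dy": -14, "dz": 2.7, "twist": 0.7},
    {"dx": -9, "dy": -16.5, "dz": 3.2, "twist": 0.82},
    {"dx": -9, "dy": -19, "dz": 3.6, "twist": 0.94},
    {"dx": -9, "dy": -20.5, "dz": 3.9, "twist": 1.06},
    {"dx": -9, "dy": -20.8, "dz": 3.97, "twist": 1.18}
  ]
}}

```text
clock: 21.07
position: [0.4854, -0.0053, 0.1085]
tool_rot: [1.986, 1.558, 0.454]
force: [0.5, 0.0, -1.3]
grip_width: 0.0165
```

```bash
python3 - <<'E'
from plan import *
plan([.4858,-.0020,.09],-np.pi/2-.081)
E
```

```text
pos [ 0.4854 -0.0053  0.1085] jawyaw 0.039 q7 -0.46 t 21.07 width 0.0165 F [ 0.5  0.  -1.3]
toolaxes down [ 0.012  0.006 -1.   ]
d cm [ 1.85  0.03 -0.32] dist mm 19
twist 0.12 alt -3.021 rows 1.0
```

Request:
{"method": "arm_command", "body": {
  "commands": [
    {"dx": 0.5, "dy": 0.03, "dz": -0.3, "twist": 0.1},
    {"dx": 1.2, "dy": 0.03, "dz": -0.3, "twist": 0.12},
    {"dx": 1.8, "dy": 0.03, "dz": -0.3, "twist": 0.12},
    {"dx": 1.8, "dy": 0.03, "dz": -0.3, "twist": 0.12},
    {"dx": 1.8, "dy": 0.03, "dz": -0.3, "twist": 0.12}
  ]
}}

```text
clock: 21.48
position: [0.4855, -0.0018, 0.0901]
tool_rot: [2.158, 1.558, 0.51]
force: [0.6, 0.5, -1.5]
grip_width: 0.0165
```

```bash
python3 - <<'E'
from plan import *
plan([.4858,-.0020,.039],-np.pi/2-.081)
E
```

```text
pos [ 0.4855 -0.0018  0.0901] jawyaw -0.077 q7 -0.58 t 21.48 width 0.0165 F [ 0.6  0.5 -1.5]
toolaxes down [ 0.011  0.006 -1.   ]
d cm [ 5.11 -0.03  0.05] dist mm 51
twist 0.004 alt -3.138 rows 1.0
```

Request:
{"method": "arm_command", "body": {
  "commands": [
    {"dx": 1.5, "dy": -0.02, "dz": 0.04, "twist": 0.004},
    {"dx": 3, "dy": -0.02, "dz": 0.04, "twist": 0.004},
    {"dx": 4.2, "dy": -0.02, "dz": 0.04, "twist": 0.004},
    {"dx": 4.9, "dy": -0.02, "dz": 0.04, "twist": 0.004},
    {"dx": 5.1, "dy": -0.02, "dz": 0.04, "twist": 0.004},
    {"dx": 5.2, "dy": -0.02, "dz": 0.04, "twist": 0.004},
    {"dx": 5.2, "dy": -0.02, "dz": 0.04, "twist": 0.004}
  ]
}}

```text
clock: 22.07
position: [0.486, -0.0017, 0.0384]
tool_rot: [2.16, 1.558, 0.509]
force: [-0.5, 0.4, -1.3]
grip_width: 0.0166
```

Request:
{"method": "arm_command", "body": {
  "commands": [
    {"dx": 0.1, "dy": 0, "dz": 0, "twist": 0},
    {"dx": 0.12, "dy": 0, "dz": 0, "twist": 0},
    {"dx": 0.12, "dy": 0, "dz": 0, "twist": 0}
  ]
}}

```text
clock: 22.32
position: [0.4863, -0.0018, 0.0375]
tool_rot: [2.135, 1.557, 0.484]
force: [-0.1, 0.0, 0.2]
grip_width: 0.0161
```

Request:
{"method": "arm_command", "body": {
  "commands": [
    {"dx": 0.05, "dy": 0, "dz": 0, "twist": 0},
    {"dx": 0.1, "dy": 0, "dz": 0, "twist": 0},
    {"dx": 0.12, "dy": 0, "dz": 0, "twist": 0},
    {"dx": 0.12, "dy": 0, "dz": 0, "twist": 0}
  ]
}}

```text
clock: 22.65
position: [0.4865, -0.0018, 0.0365]
tool_rot: [2.119, 1.557, 0.468]
force: [-0.7, 0.3, 2.8]
grip_width: 0.0164
```

Request:
{"method": "arm_command", "body": {
  "commands": [
    {"dx": 0, "dy": 0, "dz": 0, "twist": 0},
    {"dx": 0, "dy": 0, "dz": 0, "twist": 0},
    {"dx": 0, "dy": 0, "dz": 0, "twist": 0}
  ],
  "grip": 0.3
}}

```text
clock: 22.9
position: [0.4864, -0.0018, 0.0365]
tool_rot: [2.121, 1.557, 0.47]
force: [0.6, -0.7, 0.0]
grip_width: 0.0298
```

Request:
{"method": "arm_command", "body": {
  "commands": [
    {"dx": -0.5, "dy": 0, "dz": 0, "twist": 0},
    {"dx": -2, "dy": 0, "dz": 0, "twist": 0},
    {"dx": -4.5, "dy": 0, "dz": 0, "twist": 0},
    {"dx": -8, "dy": 0, "dz": 0, "twist": 0},
    {"dx": -12, "dy": 0, "dz": 0, "twist": 0},
    {"dx": -12, "dy": 0, "dz": 12, "twist": 0},
    {"dx": -12, "dy": 0, "dz": 25, "twist": 0},
    {"dx": -12, "dy": 0, "dz": 35, "twist": 0},
    {"dx": -12, "dy": 0, "dz": 35, "twist": 0},
    {"dx": -12, "dy": 0, "dz": 35, "twist": 0},
    {"dx": -12, "dy": 0, "dz": 35, "twist": 0},
    {"dx": -12, "dy": 0, "dz": 35, "twist": 0}
  ]
}}

```text
clock: 23.9
position: [0.4608, -0.2954, 0.1549]
tool_rot: [2.107, 1.557, 0.455]
force: [1.9, 0.1, -0.3]
grip_width: 0.0297
```

```bash
python3 - <<'E'
from plan import *
plan([.4858,-.0020,.039],-np.pi/2-.081)
for n in ('top','side'): cv2.imwrite(f"pics/{n}20.png", imaging.grab_frame(n)[:,:,::-1])
from ov import *
overlay('side','pics/side20.png',275,225,415,295,5,'pics/i1.png')
overlay('top','pics/top20.png',275,145,375,270,5,'pics/i2.png')
crop('top','pics/top20.png',275,145,375,270,5,'pics/i3.png')
E
```

```text
pos [ 0.4608 -0.2954  0.1549] jawyaw -0.081 q7 0.1 t 23.9 width 0.0297 F [ 1.9  0.1 -0.3]
toolaxes down [ 0.012  0.006 -1.   ]
d cm [ 1.179e+01 -1.000e-02 -2.936e+01] dist mm 316
twist 0.0 alt -3.141 rows 1.0
```

View pics/i1.png

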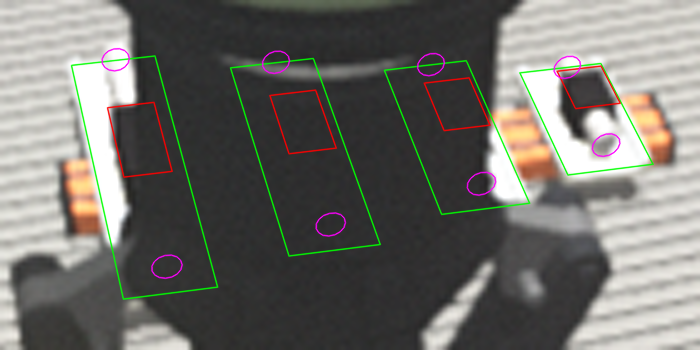

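View pics/i2.png

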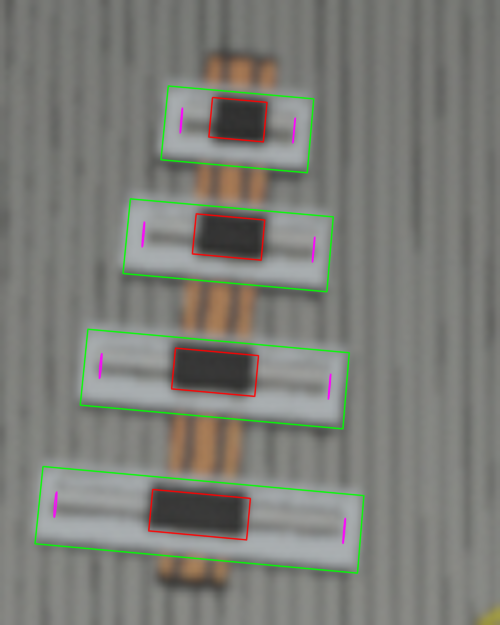

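View pics/i3.png

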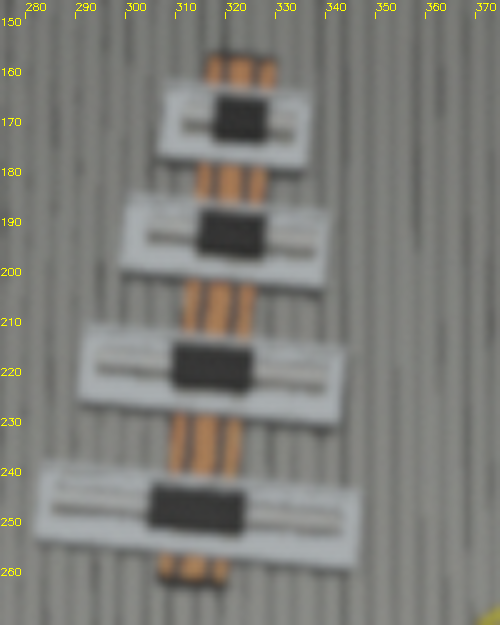

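View pics/side20.png

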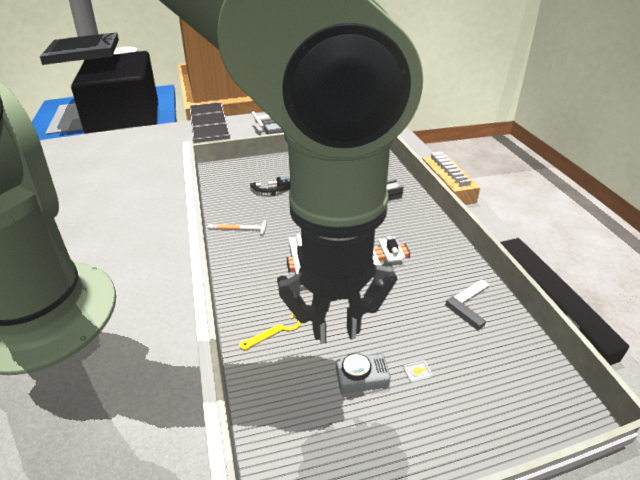

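```bash
python3 - <<'E'
from plan import *
im=cv2.imread('pics/top20.png').min(2).astype(np.float32)
L=[.065,.09,.115,.14]; S=[.024,.03,.036,.042]
def prof(k,z,ac,lo,hi,ax):
    t=np.arange(lo,hi,.0002); out=0
    for a in ac:
        c=np.r_[SAD[k],z]
        P=c+(np.outer(t,np.r_[A,0])+np.r_[B,0]*a if ax==0 else np.outer(t,np.r_[B,0])+np.r_[A,0]*a)
        q=proj('top',P+oT).astype(np.float32); out=out+cv2.remap(im,q[:,:1],q[:,1:],cv2.INTER_CUBIC).ravel()
    return t,out/len(ac)
def edges(t,v,half,w=.008):
    r=[]
    for s in (-1,1):
        m=abs(t-s*half)<w; tt,vv=t[m],v[m]; mid=(vv.max()+vv.min())/2
        i=np.where(np.diff(np.sign(vv-mid)))[0]; j=i[np.argmin(abs(tt[i]-s*half))]; r.append(tt[j]*1000)
    return r
for k in range(4):
    e1=edges(*prof(k,.024,[-.012,-.014],-L[k]/2-.012,L[k]/2+.012,0),L[k]/2)
    e2=edges(*prof(k,.039,[-.006,-.003,0,.003,.006],-S[k]/2-.012,S[k]/2+.012,0),S[k]/2)
    e3=edges(*prof(k,.024,[-L[k]/2+.006],-.028,.028,1),.017); e3b=edges(*prof(k,.024,[L[k]/2-.006],-.028,.028,1),.017)
    e4=edges(*prof(k,.039,[-.006,0,.006],-.02,.02,1),.009,.006)
    print(k+1,'saddle',np.round(e1,1),'sleeve',np.round(e2,1),'along off',round(np.mean(e2)-np.mean(e1),2),'| across sad',np.round(e3,1),np.round(e3b,1),'sleeve',np.round(e4,1))
E
```

```text
1 saddle [-34.3  31.9] sleeve [-10.8  12.8] along off 2.2 | across sad [-15.4  18.6] [-15.2  19.2] sleeve [-10.6   9.8]
2 saddle [-48.8  44.6] sleeve [-13.6  16. ] along off 3.3 | across sad [-14.6  19.6] [-15.4  19.6] sleeve [-9.6 10.6]
3 saddle [-58.5  55.3] sleeve [-19.   16.2] along off 0.2 | across sad [-14.8  19.8] [-15.  19.] sleeve [-8.8 11. ]
4 saddle [-72.6  70. ] sleeve [-22.2  19.2] along off -0.2 | across sad [-14.2  19.6] [-15.   18.8] sleeve [-8.2 11. ]
```

```bash
python3 - <<'E'
from plan import *
plan([.609,-.0138,.11],-np.pi/2-.085)
E
```

```text
pos [ 0.4594 -0.3     0.1543] jawyaw -0.089 q7 0.1 t 24.0 width 0.0301 F [ 0.7 -0.1 -0.3]
toolaxes down [ 0.011  0.004 -1.   ]
d cm [  4.72  12.31 -29.81] dist mm 326
twist -0.004 alt 3.138 rows 1.0
```

Request:
{"method": "arm_command", "body": {
  "commands": [
    {"dx": 0, "dy": 12.3, "dz": -29.8, "twist": 0},
    {"dx": 0, "dy": 12.3, "dz": -29.8, "twist": 0},
    {"dx": 0, "dy": 12.3, "dz": -29.8, "twist": 0},
    {"dx": 0, "dy": 12.3, "dz": -29.8, "twist": 0},
    {"dx": 0, "dy": 12.3, "dz": -29.8, "twist": 0},
    {"dx": 0, "dy": 12.3, "dz": -29.8, "twist": 0},
    {"dx": 0, "dy": 12.3, "dz": -29.8, "twist": 0},
    {"dx": 0, "dy": 12.3, "dz": -29.8, "twist": 0},
    {"dx": 2, "dy": 12.3, "dz": -29.8, "twist": 0},
    {"dx": 4, "dy": 12.3, "dz": -29.8, "twist": 0},
    {"dx": 4.7, "dy": 12.3, "dz": -29.8, "twist": 0},
    {"dx": 4.7, "dy": 12.3, "dz": -29.8, "twist": 0}
  ]
}}

```text
clock: 25.0
position: [0.6078, -0.0139, 0.1088]
tool_rot: [2.109, 1.561, 0.449]
force: [-0.2, -0.7, -0.4]
grip_width: 0.0298
```

```bash
python3 - <<'E'
from plan import *
plan([.609,-.0138,.050],-np.pi/2-.085)
E
```

```text
pos [ 0.6078 -0.0139  0.1088] jawyaw -0.089 q7 -0.48 t 25.0 width 0.0298 F [-0.2 -0.7 -0.4]
toolaxes down [ 0.009  0.004 -1.   ]
d cm [5.88 0.07 0.01] dist mm 59
twist -0.004 alt 3.138 rows 1.0
```

Request:
{"method": "arm_command", "body": {
  "commands": [
    {"dx": 2, "dy": 0.07, "dz": 0, "twist": 0},
    {"dx": 4, "dy": 0.07, "dz": 0, "twist": 0},
    {"dx": 5.2, "dy": 0.07, "dz": 0, "twist": 0},
    {"dx": 5.6, "dy": 0.07, "dz": 0, "twist": 0},
    {"dx": 5.6, "dy": 0.07, "dz": 0, "twist": 0},
    {"dx": 5.6, "dy": 0.07, "dz": 0, "twist": 0}
  ]
}}

```text
clock: 25.5
position: [0.6095, -0.0138, 0.0538]
tool_rot: [2.08, 1.561, 0.42]
force: [-0.4, 0.1, 0.4]
grip_width: 0.03
```

```bash
python3 - <<'E'
from plan import *
plan([.609,-.0138,.0365],-np.pi/2-.085)
E
```

```text
pos [ 0.6095 -0.0138  0.0538] jawyaw -0.089 q7 -0.51 t 25.5 width 0.03 F [-0.4  0.1  0.4]
toolaxes down [ 0.009  0.004 -1.   ]
d cm [ 1.73 -0.06  0.02] dist mm 17
twist -0.004 alt 3.138 rows 1.0
```

Request:
{"method": "arm_command", "body": {
  "commands": [
    {"dx": 0.8, "dy": -0.06, "dz": 0, "twist": 0},
    {"dx": 1.4, "dy": -0.06, "dz": 0, "twist": 0},
    {"dx": 1.7, "dy": -0.06, "dz": 0, "twist": 0},
    {"dx": 1.7, "dy": -0.06, "dz": 0, "twist": 0},
    {"dx": 1.7, "dy": -0.06, "dz": 0, "twist": 0}
  ]
}}

```text
clock: 25.92
position: [0.6089, -0.0136, 0.0367]
tool_rot: [2.091, 1.561, 0.431]
force: [-0.1, 0.4, -0.3]
grip_width: 0.0304
```

Request:
{"method": "arm_command", "body": {
  "commands": [
    {"dx": 0, "dy": 0, "dz": 0, "twist": 0},
    {"dx": 0, "dy": 0, "dz": 0, "twist": 0},
    {"dx": 0, "dy": 0, "dz": 0, "twist": 0},
    {"dx": 0, "dy": 0, "dz": 0, "twist": 0}
  ],
  "grip": 1
}}

```text
clock: 26.25
position: [0.6091, -0.0136, 0.037]
tool_rot: [2.075, 1.56, 0.416]
force: [-0.5, 0.0, 5.3]
grip_width: 0.0167
```

```bash
python3 - <<'E'
from plan import *
s,p,R=state(); print(R[:,2].round(3))
plan([.609,-.0138,.0365],-np.pi/2-.085)
E
```

```text
[-0.089 -0.996 -0.005]
pos [ 0.6091 -0.0136  0.037 ] jawyaw -0.089 q7 -0.53 t 26.25 width 0.0167 F [-0.5  0.   5.3]
toolaxes down [ 0.01   0.004 -1.   ]
d cm [ 0.05 -0.01  0.02] dist mm 1
twist -0.004 alt 3.138 rows 1.0
```

Request:
{"method": "arm_command", "body": {
  "commands": [
    {"dx": -0.4, "dy": 0, "dz": 0, "twist": -0.004},
    {"dx": -0.4, "dy": 0, "dz": -0.25, "twist": -0.004},
    {"dx": -0.4, "dy": 0, "dz": -0.25, "twist": -0.004},
    {"dx": -0.4, "dy": 0, "dz": -0.25, "twist": -0.004},
    {"dx": -0.2, "dy": 0, "dz": -0.25, "twist": -0.004},
    {"dx": -0.05, "dy": 0, "dz": -0.25, "twist": -0.004},
    {"dx": 0.03, "dy": 0, "dz": -0.25, "twist": -0.004},
    {"dx": 0.03, "dy": 0, "dz": -0.25, "twist": -0.004}
  ]
}}

```text
clock: 26.92
position: [0.6093, -0.0112, 0.037]
tool_rot: [2.052, 1.561, 0.396]
force: [-4.3, 0.1, 10.0]
grip_width: 0.0163
```

Request:
{"method": "arm_command", "body": {
  "commands": [
    {"dx": -0.02, "dy": 0, "dz": 0, "twist": 0},
    {"dx": -0.02, "dy": 0, "dz": 0, "twist": 0},
    {"dx": -0.02, "dy": 0, "dz": 0, "twist": 0}
  ],
  "grip": 0.3
}}

```text
clock: 27.17
position: [0.6092, -0.0111, 0.037]
tool_rot: [2.057, 1.561, 0.401]
force: [-0.2, -0.1, -0.0]
grip_width: 0.03
```

Request:
{"method": "arm_command", "body": {
  "commands": [
    {"dx": -0.5, "dy": 0, "dz": 0, "twist": 0},
    {"dx": -2, "dy": 0, "dz": 0, "twist": 0},
    {"dx": -3.5, "dy": 0, "dz": 0, "twist": 0},
    {"dx": -4, "dy": 2, "dz": 0, "twist": 0},
    {"dx": -4, "dy": 5.2, "dz": 0.05, "twist": 0},
    {"dx": -4, "dy": 5.2, "dz": 0.05, "twist": 0},
    {"dx": -4, "dy": 5.2, "dz": 0.05, "twist": 0},
    {"dx": -4, "dy": 5.2, "dz": 0.05, "twist": 0}
  ]
}}

```text
clock: 27.83
position: [0.6601, -0.0161, 0.0773]
tool_rot: [2.1, 1.561, 0.445]
force: [0.6, -0.1, -0.1]
grip_width: 0.03
```

```bash
python3 - <<'E'
from plan import *
plan([.6613,-.0173,.053],-np.pi/2-.085)
E
```

```text
pos [ 0.6601 -0.0161  0.0773] jawyaw -0.085 q7 -0.46 t 27.83 width 0.03 F [ 0.6 -0.1 -0.1]
toolaxes down [ 0.008  0.004 -1.   ]
d cm [2.43 0.11 0.12] dist mm 24
twist 0.0 alt -3.141 rows 1.0
```

Request:
{"method": "arm_command", "body": {
  "commands": [
    {"dx": 1.2, "dy": 0.1, "dz": 0.12, "twist": 0},
    {"dx": 2.2, "dy": 0.1, "dz": 0.12, "twist": 0},
    {"dx": 2.4, "dy": 0.1, "dz": 0.12, "twist": 0},
    {"dx": 2.4, "dy": 0.1, "dz": 0.12, "twist": 0},
    {"dx": 2.4, "dy": 0.1, "dz": 0.12, "twist": 0}
  ]
}}

```text
clock: 28.25
position: [0.6609, -0.0171, 0.053]
tool_rot: [2.144, 1.562, 0.489]
force: [0.8, -0.0, 0.6]
grip_width: 0.0295
```

```bash
python3 - <<'E'
from plan import *
plan([.6613,-.0173,.0365],-np.pi/2-.085)
E
```

```text
pos [ 0.6609 -0.0171  0.053 ] jawyaw -0.085 q7 -0.47 t 28.25 width 0.0295 F [ 0.8 -0.   0.6]
toolaxes down [ 0.008  0.004 -1.   ]
d cm [1.65 0.03 0.02] dist mm 16
twist 0.0 alt -3.141 rows 1.0
```

Request:
{"method": "arm_command", "body": {
  "commands": [
    {"dx": 0.8, "dy": 0.02, "dz": 0.02, "twist": 0},
    {"dx": 1.4, "dy": 0.02, "dz": 0.02, "twist": 0},
    {"dx": 1.65, "dy": 0.02, "dz": 0.02, "twist": 0},
    {"dx": 1.65, "dy": 0.02, "dz": 0.02, "twist": 0},
    {"dx": 1.65, "dy": 0.02, "dz": 0.02, "twist": 0}
  ]
}}

```text
clock: 28.67
position: [0.6611, -0.0173, 0.0363]
tool_rot: [2.164, 1.562, 0.509]
force: [-0.2, -0.6, 0.2]
grip_width: 0.0297
```

Request:
{"method": "arm_command", "body": {
  "commands": [
    {"dx": 0, "dy": 0, "dz": 0, "twist": 0},
    {"dx": 0, "dy": 0, "dz": 0, "twist": 0},
    {"dx": 0, "dy": 0, "dz": 0, "twist": 0},
    {"dx": 0, "dy": 0, "dz": 0, "twist": 0}
  ],
  "grip": 1
}}

```text
clock: 29.0
position: [0.6613, -0.0172, 0.0367]
tool_rot: [2.134, 1.562, 0.479]
force: [-0.3, 0.5, 4.1]
grip_width: 0.0169
```

Request:
{"method": "arm_command", "body": {
  "commands": [
    {"dx": -0.4, "dy": 0, "dz": 0, "twist": 0},
    {"dx": -0.4, "dy": 0, "dz": -0.2, "twist": 0},
    {"dx": -0.4, "dy": 0, "dz": -0.2, "twist": 0},
    {"dx": -0.4, "dy": 0, "dz": -0.2, "twist": 0},
    {"dx": -0.2, "dy": 0, "dz": -0.2, "twist": 0},
    {"dx": -0.05, "dy": 0, "dz": -0.2, "twist": 0},
    {"dx": 0.02, "dy": 0, "dz": -0.2, "twist": 0},
    {"dx": 0.02, "dy": 0, "dz": -0.2, "twist": 0}
  ]
}}

```text
clock: 29.67
position: [0.6614, -0.0153, 0.0366]
tool_rot: [2.127, 1.562, 0.472]
force: [-2.9, -0.5, 7.5]
grip_width: 0.0163
```

Request:
{"method": "arm_command", "body": {
  "commands": [
    {"dx": -0.02, "dy": 0, "dz": 0, "twist": 0},
    {"dx": -0.02, "dy": 0, "dz": 0, "twist": 0},
    {"dx": -0.02, "dy": 0, "dz": 0, "twist": 0}
  ],
  "grip": 0.3
}}

```text
clock: 29.92
position: [0.6614, -0.0153, 0.0367]
tool_rot: [2.137, 1.562, 0.481]
force: [-0.9, 0.2, -1.1]
grip_width: 0.0299
```

Request:
{"method": "arm_command", "body": {
  "commands": [
    {"dx": -0.5, "dy": 0, "dz": 0, "twist": 0},
    {"dx": -2, "dy": 0, "dz": 0, "twist": 0},
    {"dx": -4.5, "dy": 0, "dz": 0, "twist": 0},
    {"dx": -8, "dy": 0, "dz": 0, "twist": 0},
    {"dx": -14, "dy": 0, "dz": 5, "twist": 0},
    {"dx": -14, "dy": 0, "dz": 36, "twist": 0},
    {"dx": -14, "dy": 0, "dz": 36, "twist": 0},
    {"dx": -14, "dy": 0, "dz": 36, "twist": 0},
    {"dx": -14, "dy": 0, "dz": 36, "twist": 0},
    {"dx": -14, "dy": 0, "dz": 36, "twist": 0},
    {"dx": -14, "dy": 0, "dz": 36, "twist": 0},
    {"dx": -14, "dy": 0, "dz": 36, "twist": 0}
  ]
}}

```text
clock: 30.92
position: [0.633, -0.3342, 0.1736]
tool_rot: [2.045, 1.561, 0.389]
force: [0.2, 0.1, -0.1]
grip_width: 0.0299
```

Request:
{"method": "arm_command", "body": {
  "commands": [
    {"dx": 0, "dy": -15, "dz": 14, "twist": 0},
    {"dx": 0, "dy": -15, "dz": 14, "twist": 0},
    {"dx": 0, "dy": -15, "dz": 14, "twist": 0},
    {"dx": 0, "dy": -15, "dz": 14, "twist": 0},
    {"dx": 0, "dy": -15, "dz": 14, "twist": 0},
    {"dx": 0, "dy": -15, "dz": 14, "twist": 0},
    {"dx": 0, "dy": -15, "dz": 14, "twist": 0},
    {"dx": 0, "dy": -15, "dz": 14, "twist": 0}
  ]
}}

```text
clock: 31.58
position: [0.4722, -0.4607, 0.1729]
tool_rot: [1.977, 1.56, 0.321]
force: [0.4, 1.5, -0.1]
grip_width: 0.0301
```

```bash
python3 - <<'E'
from plan import *
for n in ('top','side'): cv2.imwrite(f"pics/{n}22.png", imaging.grab_frame(n)[:,:,::-1])
from ov import *
overlay('side','pics/side22.png',275,225,415,295,5,'pics/j1.png')
crop('top','pics/top22.png',275,145,375,270,5,'pics/j3.png')
im=cv2.imread('pics/top22.png').min(2).astype(np.float32)
S=[.024,.03,.036,.042]
for k in range(4):
    t=np.arange(-.04,.04,.0002); v=0
    for a in (-.006,-.003,0,.003,.006):
        q=proj('top',np.r_[SAD[k],.039]+np.outer(t,np.r_[A,0])+np.r_[B,0]*a+oT).astype(np.float32)
        v=v+cv2.remap(im,q[:,:1],q[:,1:],cv2.INTER_CUBIC).ravel()/5
    mid=(v.min()+np.median(v))/2; i=t[v<mid]; print(k+1,i.min()*1000,i.max()*1000,(i.min()+i.max())*500)
E
```

```text
1 -11.800000000000171 10.399999999999695 -0.7000000000002387
2 -15.40000000000015 13.599999999999675 -0.9000000000002374
3 -18.40000000000013 15.799999999999661 -1.300000000000235
4 -20.00000000000012 17.39999999999965 -1.300000000000235
```

View pics/j1.png

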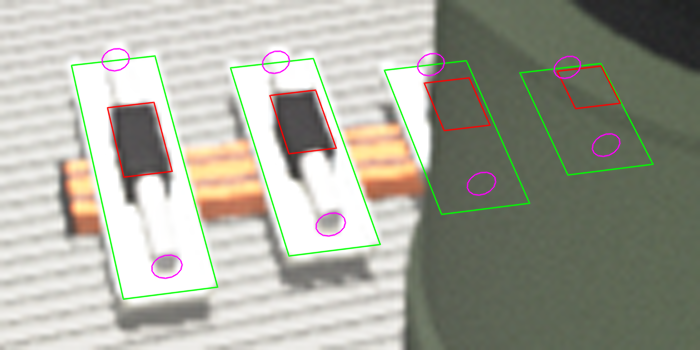

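View pics/j3.png

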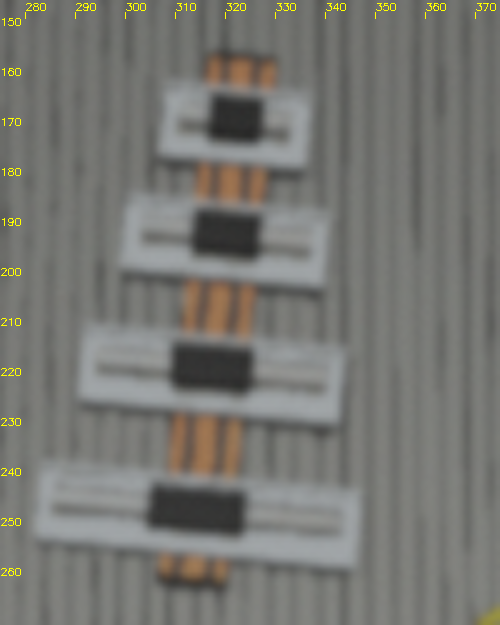

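View pics/side22.png

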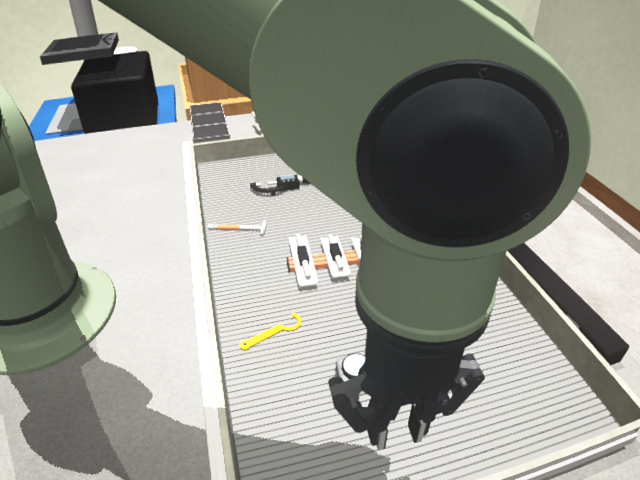

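Request:
{"method": "arm_command", "body": {
  "commands": [
    {"dx": 0, "dy": 0, "dz": 0, "twist": 0},
    {"dx": 0, "dy": 0, "dz": 0, "twist": 0},
    {"dx": 0, "dy": 0, "dz": 0, "twist": 0}
  ]
}}

```text
clock: 31.93
position: [0.4737, -0.4591, 0.1724]
tool_rot: [2.031, 1.56, 0.379]
force: [-0.1, 0.7, -0.7]
grip_width: 0.0301
```

```bash
python3 -c "
from workcell import order; print(order.job_done())"
```

```text
the job is handed in; nothing more can be done
None
```

All four rods are back on the rack in length order, 50, 75, 100 and 125 mm in saddles 1 to 4, and I handed the job in at about 32 s. Each rod was lowered to light contact before release; the highest force I read was about 18 N, when the 50 mm rod touched down.

- **Correction made:** a check after placing showed the 50 and 75 mm rods 2–3 mm off centre along their saddles. I picked each up again and shifted it by 2.0 mm and 2.5 mm.
- **Last checks:** in the final top picture all four rods lie in their troughs, lined up, within about 1 mm of centre along their length.
- **Disagreement:** the side camera, in an earlier frame, showed the 50 and 75 mm rods closer to centre than the top camera did. I went by the top camera, so they rest on that view alone. In the final side picture the arm hid saddles 1 and 2; it agreed for the 100 and 125 mm rods.
- **Other objects:** the arm never touched the micrometer or the magnifier. I did not measure their positions again at the end.

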